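# Stand the cylinders up and dock their tray

### The job

The small gas cylinders on the carrier tray lie on their sides. Tip every one of them upright, its foot butted against the tray's stop board, without hoisting it off the tray, so that all stand close to the board before the tray goes in. Then slide the loaded tray fully home into the blue dock, and finally swing the yellow retaining bar fully shut in front of the cylinders; leave the other things on the table alone.

Things in the scene. Friction and masses are not known exactly. Their poses are not given: they have to be found in the camera images.
- tray: loose carrier tray, aluminium plate x = -120 to +105, y = +-130, 5 mm thick, 0.48 kg with its boards. Origin on its underside; +x points to the stop board, the end that enters the dock first. Side walls at y = +-118 mm, 4 mm thick, tops at z = 21 mm, or 58 mm from x = 19 to 89 mm; outside them bare plate runs in the dock's slots. Three lanes along x, at y = -82, 0, +82 mm; at first at most one cylinder in each.
- stop_board: brown, smooth waxed stop board, part of the tray (same origin and axes as the tray): upright board across the tray's +x end, inner face at x = +89 mm, 10 mm thick, 236 mm wide, top at z = 58 mm
- grip_board (a point): middle of the top edge of the light wooden grip board across the tray's other end (tray x = -114 mm, z = 32 mm): 10 mm thick, 236 mm wide, stands 27 mm above the plate; pinch it from above or push it
- mid_ribs (a point): point on the plate in the middle lane (tray x = 8, y = 0, z = 5 mm) between a pair of low rubber ribs, 9 mm high, x = -5 to +20 mm, inner faces 23 mm either side of the lane's middle, that keep a lying cylinder from rolling; a rubber bump, 12 mm wide and 7 mm high, at tray x = -48 to -40 mm limits its sliding back. The outer lanes have the same; toward the stop board the plate is flat.
- cylinder_red: red gas cylinder with a white band, may be absent; 0.22 kg, 135 mm tall: body radius 28 mm up to 85 mm, thin neck, then a smooth black ball knob of radius 13 mm centred 122 mm above the foot (pinched there, it swings freely between the fingers). Origin at the centre of its foot, z axis from foot to knob. At first lies in a lane, foot toward the stop board, 5 to 23 mm from it.
- cylinder_blue: blue gas cylinder with a white band, may be absent; 0.22 kg, 135 mm tall: body radius 28 mm up to 85 mm, thin neck, then a smooth black ball knob of radius 13 mm centred 122 mm above the foot (pinched there, it swings freely between the fingers). Origin at the centre of its foot, z axis from foot to knob. At first lies in a lane, foot toward the stop board, 5 to 23 mm from it.
- cylinder_green: green gas cylinder with a white band, may be absent; 0.22 kg, 135 mm tall: body radius 28 mm up to 85 mm, thin neck, then a smooth black ball knob of radius 13 mm centred 122 mm above the foot (pinched there, it swings freely between the fingers). Origin at the centre of its foot, z axis from foot to knob. At first lies in a lane, foot toward the stop board, 5 to 23 mm from it.
- dock: low blue steel dock fixed on the table. Origin on the table where the tray's origin is when home, same axes (+x = sliding in). Side channels x = 0 to 115 mm, smooth inner walls y = +-136 mm, lips 14 to 19 mm above the table that reach in to y = +-126 mm over the plate's edges; flared guides x = -45 to 0 mm, widening to +-153 mm; back rail face at x = 105 mm.
- bar (a joint): angle of the yellow retaining bar: 0 = shut, along the dock's +y across the opening in front of the cylinders; grows to 2.0 as its free end swings out toward the dock's -x side (1.57 = along -x) and beyond. Stays where left, light friction. Bar 271 mm long, 10 mm wide, 69 to 81 mm above the table: tray boards and lying cylinders pass under it, standing ones do not. 0 to 0.15 at the start.
- bar_hinge (a point): the bar's upright hinge axis, at dock x = -30, y = -175 mm, at the bar's height of 75 mm; its post is 18 mm thick
- bar_knob (a point): middle of the black upright knob on the bar, 150 mm from the hinge axis, 101 mm above the table; knob of 18 mm diameter, from 81 to 121 mm above the table
- screw_tin: green hinged tin, a bystander: leave it alone
- round_case: round black zip case, a bystander: leave it alone
- insul_tape: yellow tape roll, a bystander: leave it alone
- screwdriver: blue screwdriver, a bystander: leave it alone

How it is judged:
By the outcome, as a careful person would: the job done as asked, in the order asked, and still so for the second after the job is handed in, with the robot touching nothing.
Of cylinder_red, cylinder_blue, cylinder_green only 2 to 3 are there at a start; the rules pass over those that are not, and their reading is None.
At some moment in a run one of cylinder_red, cylinder_blue, cylinder_green may be knocked a few centimetres aside while the robot is not near it.
Once in a run the grip may slacken for a moment while it holds something.
It also fails if it takes over 210 s, if anything falls off the work surface, if the arm or the gripper's body presses on something with over 40 N, if the wrist force passes 120 N, or if a joint passes its speed limit or range.

### The arm

A 7-joint arm with a two-finger parallel gripper is mounted at the origin on a cart in front of the work surface, level with it; the furniture and walls round the work are solid. World frame = base frame: x ahead of the robot, y to its left, z up, the work surface at z = 0. Lengths are in m, angles in rad, forces in N, time in s.
With the tool pointing down it reaches from about 0.4 to 0.925 m from the base axis. Payload 5.6 kg.
Tool frame: the origin (TCP) lies at the very end of the fingers, on their centre line; the grasp point (between the pads) lies 19 mm behind it; z points along the fingers, y is the line along which they close (so a half turn about z gives the same grasp; the last joint's range is limited). The gripper opens to 85 mm and grips with 20 to 120 N. Pads are 22 mm wide; open, the fingers measure 114 mm over their backs; the gripper's body (76 mm by 85 mm) begins 54 mm behind the grasp point. The pads swing forward as they close: fully open they stand 13 mm farther back than shut.
Start: joints at [1.123, 0.468, -0.012, 1.603, 0.006, 1.071, -0.056], TCP at [0.256, -0.597, 0.198] pointing down, gripper open.
Joint ranges: [-2.53, 2.53], [-0.31, 2.02], [-1.57, 1.55], [0.28, 2.44], [-1.29, 4.43], [0.15, 1.84], [-2.92, 2.92]. Speed limits (rad/s): [2.57, 2.57, 3.14, 3.14, 3.14, 3.14, 3.14].

### API

Orientations are given as a rotation vector (axis times angle).
In Python, from bench import r, vision gives the robot as it stands.
- The arm moves only by the tool move_arm, never from a script. Its argument "commands" is one flat list of numbers, 4 for each row, row after row: the shift along the tool's x, y, z in m, then the turn about the tool's z in units of 10 degrees (1.0 is 10 degrees). In form: [tx, ty, tz, twist, tx, ty, tz, twist, ...]. A call has 1 to 5 rows; each row shifts and turns the commanded pose from where the row before left it, along the tool's axes as they then stand; what a row does not reach is not made up. A row lasts 1/8 s, in which the tool goes at most 62.5 mm and 10.7 degrees, less where a joint would pass 70% of its speed; a pose out of reach is approached as far as the arm can. A call with a gripper value outside its range is refused whole. "hand" is the closure, from 0 (fully open) to 1 (shut), set as the call begins (left out, the last holds). The fingers move at their own pace and stop on an object; "grip_force" is the grip in N (left out, the last holds). Time passes only in rows, so rows that do not move let the fingers close. It gives the time, the measured TCP pose, the force, the opening and the grip force at its end, in the units of the state.
- r.sense(): the state, without advancing time (a new reading comes with each control period).
- vision.camera(name): name is "scene" or "side" or "wrist"; returns the picture (400x640x3 uint8, blue, green, red); there is no depth.
- vision.get_calibration(name): a dict with "fov_y" (degrees; the focal length in pixels is half the picture's height over the tangent of half this angle, whatever the lens; pixels are square), "cx", "cy" (the principal point, pixels), "world_to_cam" (4x4, takes a point from world to camera coordinates). Camera axes: x right, y up, looking along -z (the intrinsics and any distortion apply to the point x, -y, -z); pixel columns grow to the right and rows downward; lengths in m; the calibration is good to about 2 mm. A picture is of the moment at which its call begins: read the wrist's pose just before it. get_calibration takes no time and is no camera call; for the wrist camera it gives the pose at the moment of the call.
- r.hand_in(): hands the job in; it is judged then, once.
The state is a dict: "t": time; "q": joint angles; "dq": joint speeds; "tau": joint torques, N m; "tcp_pos": TCP position; "ee_rot": TCP orientation; "wrist_force": force on the tool from outside, world axes, zero at the start; "torque": the same for the moment, N m; "opening": opening from 0.0 (shut) to 1.0 (fully open); "grip_force": force on a finger pad.
Only numpy, scipy, OpenCV 4.12 (cv2) and the standard library are available. Lean on these libraries where they do the work, as an engineer would, in place of code of your own. Each camera call takes 0.05 s, during which the arm holds its last target. There are 200 camera calls.

## Working session

There is one attempt and no reset: what is moved stays moved. The work goes in short steps, Python scripts to look and compute and a tool call to move; the robot and the scene stay as the last step left them, time stands still between calls to the robot, and variables do not carry over. Pictures are saved under pics/ and viewed, at most 14 in all, crops included, and the job is handed in when it is done.

Besides the shell and the picture viewer there is one more tool, called after "Call:" by a JSON object that holds its "api" and its "payload", one argument or row to a line. move_arm: Moves the arm, as the interface text tells. Its arguments: {"type":"object","properties":{"commands":{"type":"array"},"hand":{"type":"number"},"grip_force":{"type":"number"}},"required":["commands"]}

```bash
ls; mkdir -p pics
python3 - <<'E'
from bench import r, vision
import cv2,numpy as np
s=r.sense();print({k:np.round(v,3).tolist() for k,v in s.items()})
for n in("scene","side"):
    cv2.imwrite(f"pics/{n}0.png",vision.camera(n));c=vision.get_calibration(n);print(n,{k:np.round(v,4).tolist() if not isinstance(v,str) else v for k,v in c.items()})
E
```

```text
pics
{'t': 0.0, 'q': [1.123, 0.468, -0.012, 1.604, 0.006, 1.071, -0.056], 'dq': [-0.0, -0.001, 0.001, -0.001, 0.001, 0.002, -0.001], 'tau': [0.0, -53.239, 0.021, -25.131, 0.011, 0.008, 0.0], 'tcp_pos': [0.256, -0.597, 0.197], 'ee_rot': [-3.076, -0.631, 0.001], 'wrist_force': [-0.051, -0.256, -0.286], 'torque': [0.046, 0.037, 0.035], 'grip_force': 0.0, 'opening': 0.998}
scene {'fov_y': 55.8138, 'cx': 317.2103, 'cy': 203.1469, 'world_to_cam': [[-0.8298, -0.5581, 0.0039, 0.4495], [0.2539, -0.3713, 0.8931, -0.2454], [-0.497, 0.7421, 0.4498, -0.7045], [0.0, 0.0, 0.0, 1.0]]}
side {'fov_y': 48.3564, 'cx': 323.4865, 'cy': 202.683, 'world_to_cam': [[-0.9963, 0.083, -0.021, 0.5806], [-0.0547, -0.4284, 0.9019, -0.0407], [0.0658, 0.8998, 0.4314, -1.3106], [0.0, 0.0, 0.0, 1.0]]}
```

View pics/scene0.png

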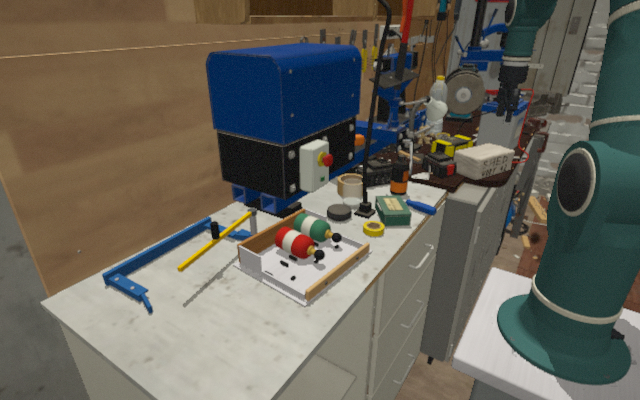

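View pics/side0.png

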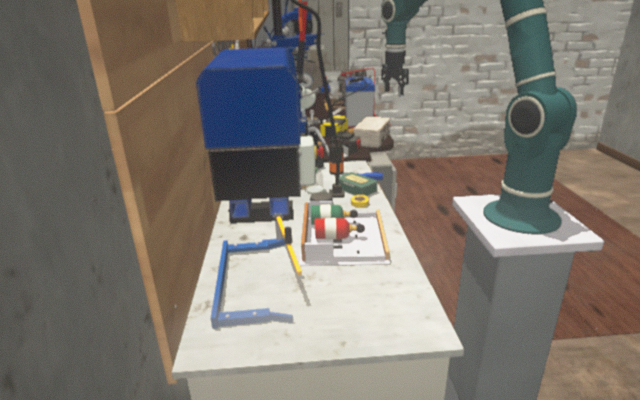

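The scene shows a dock at left (u 105–255, v 210–310), the yellow bar (180,268)–(255,212), and the tray (235–370, 215–300) with the red (295,243) and green (310,228) cylinders lying with knobs toward the grip board. The blue one is absent. I'll enlarge it to pick corner points.

Run:
```python
import cv2
a=cv2.imread("pics/scene0.png")[195:320,90:450]
b=cv2.imread("pics/side0.png")[190:340,190:430]
a=cv2.resize(a[:,130:290],None,fx=5,fy=4.8,interpolation=2)
cv2.imwrite("pics/c1.png",a)
cv2.imwrite("pics/c2.png",cv2.resize(b,None,fx=3.33,fy=3.33,interpolation=2))
```

```text
(no output)
```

View pics/c1.png

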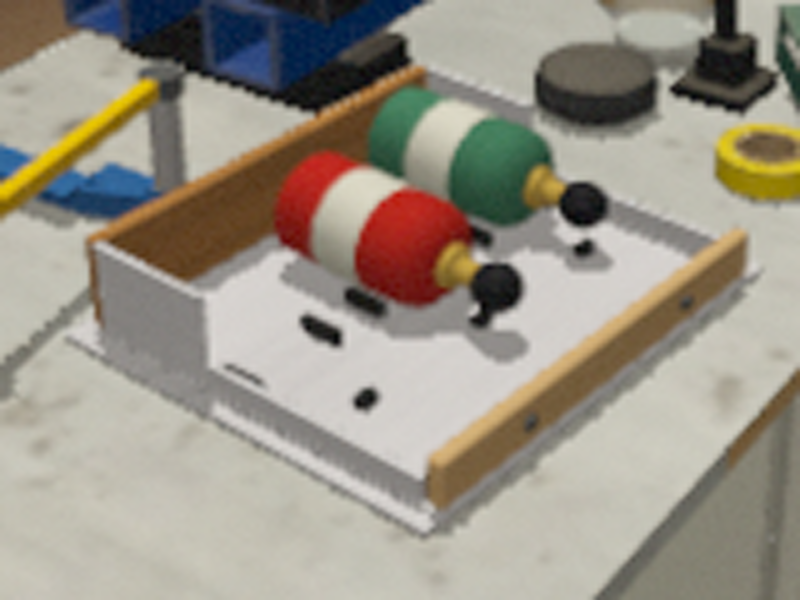

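View pics/c2.png

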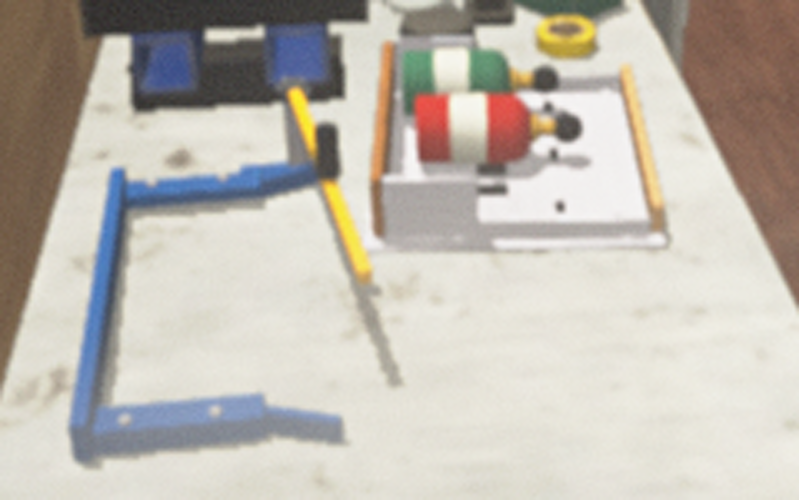

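Pictures: the tray's stop board is on the left and the grip board on the right. Red is in the middle lane, green in the far (−y) lane, and the near (+y) lane is empty. I also picked pixel corners for the dock and bar.

```bash
cat > h.py <<'E'
import numpy as np, cv2
from scipy.optimize import least_squares
from bench import r, vision
C={n:vision.get_calibration(n) for n in("scene","side")}
def proj(n,P,c=None):
    c=c or C[n]; P=np.atleast_2d(P); W=np.array(c["world_to_cam"]); q=P@W[:3,:3].T+W[:3,3]
    f=200/np.tan(np.radians(c["fov_y"])/2)
    return np.c_[c["cx"]+f*q[:,0]/-q[:,2], c["cy"]-f*q[:,1]/-q[:,2]]
def pix(n,uv,z,c=None):
    c=c or C[n]; W=np.array(c["world_to_cam"]); f=200/np.tan(np.radians(c["fov_y"])/2)
    d=W[:3,:3].T@np.array([(uv[0]-c["cx"])/f,-(uv[1]-c["cy"])/f,-1]); o=-W[:3,:3].T@W[:3,3]
    return o+d*(z-o[2])/d[2]
def tf(p,P):
    P=np.atleast_2d(P).astype(float); c,s=np.cos(p[2]),np.sin(p[2])
    return np.c_[p[0]+c*P[:,0]-s*P[:,1],p[1]+s*P[:,0]+c*P[:,1],P[:,2]]
def fit(obs,p0):
    def res(p): return np.concatenate([(proj(n,tf(p,np.array(X)/1e3))-uv).ravel() for n,uv,X in obs])
    o=least_squares(res,p0,loss="soft_l1"); return o.x,res(o.x).reshape(-1,2)
S=lambda x,y:(220+x/5,195+y/4.8)
D=lambda x,y:(190+x/3.33,190+y/3.33)
E
python3 - <<'E'
from h import *
np.set_printoptions(precision=3,suppress=True)
obs=[("scene",S(90,240),(99,118,58)),("scene",S(425,70),(99,-118,58)),("scene",S(430,535),(-120,130,0)),("scene",S(760,268),(-120,-130,5)),
("scene",S(66,335),(105,130,5)),("scene",S(208,295),(19,120,58)),("scene",S(745,232),(-119,-118,32)),
("side",D(667,240),(-120,130,5)),("side",D(365,245),(105,130,5)),("side",D(392,42),(99,-118,58)),("side",D(478,180),(19,120,58)),("side",D(628,67),(-119,-118,32))]
t0=pix("scene",S(400,290),.0)
for y in(0,1.57,3.14,-1.57):
    p,e=fit(obs,[t0[0],t0[1],y])
    print(y,p,np.abs(e).max()); 
    if np.abs(e).max()<4: print(e.round(1).tolist())
print("knob scene/side",pix("scene",(214.5,222.5),.121),pix("side",D(326,125),.121))
print("tip",pix("scene",(180,269),.069),pix("side",D(365,278),.069))
print("hinge end",pix("scene",S(160,80),.081),pix("side",D(293,90),.081))
for nm,a in dict(guideN=(342,432),guideNin=(262,397),cornN=(85,425),cornF=(115,172),guideF=(250,170)).items(): print(nm,pix("side",D(*a),.019))
print("red knob",pix("scene",S(497,287),.035),pix("side",D(568,126),.035)); print("green knob",pix("scene",S(583,203),.035),pix("side",D(545,78),.035))
a=cv2.imread("pics/scene0.png")[200:320,95:270]; cv2.imwrite("pics/c3.png",cv2.resize(a,None,fx=4.5,fy=4.5,interpolation=2))
E
```

```text
0 [ 0.54   0.065 -0.091] 2.343295385195887
[[-1.3, -1.6], [-1.3, -2.3], [-0.5, 0.9], [1.2, -0.9], [-0.0, -1.1], [-1.6, 0.0], [2.1, -0.6], [1.0, 0.7], [0.3, 0.4], [-1.9, -1.2], [0.9, -1.2], [1.8, -1.8]]
1.57 [ 0.54   0.065 -0.091] 2.3432952042597606
[[-1.3, -1.6], [-1.3, -2.3], [-0.5, 0.9], [1.2, -0.9], [-0.0, -1.1], [-1.6, 0.0], [2.1, -0.6], [1.0, 0.7], [0.3, 0.4], [-1.9, -1.2], [0.9, -1.2], [1.8, -1.8]]
3.14 [0.566 0.026 3.087] 139.0466107085419
-1.57 [ 0.54   0.065 -0.091] 2.343295133838865
[[-1.3, -1.6], [-1.3, -2.3], [-0.5, 0.9], [1.2, -0.9], [-0.0, -1.1], [-1.6, 0.0], [2.1, -0.6], [1.0, 0.7], [0.3, 0.4], [-1.9, -1.2], [0.9, -1.2], [1.8, -1.8]]
knob scene/side [0.676 0.207 0.121] [0.68  0.207 0.121]
tip [0.663 0.319 0.069] [0.659 0.319 0.069]
hinge end [0.696 0.069 0.081] [0.706 0.073 0.081]
guideN [0.678 0.406 0.019]
guideNin [0.727 0.368 0.019]
cornN [0.834 0.383 0.019]
cornF [0.851 0.077 0.019]
guideF [0.744 0.086 0.019]
red knob [0.485 0.076 0.035] [0.488 0.074 0.035]
green knob [ 0.491 -0.011  0.035] [ 0.494 -0.013  0.035]
```

View pics/c3.png

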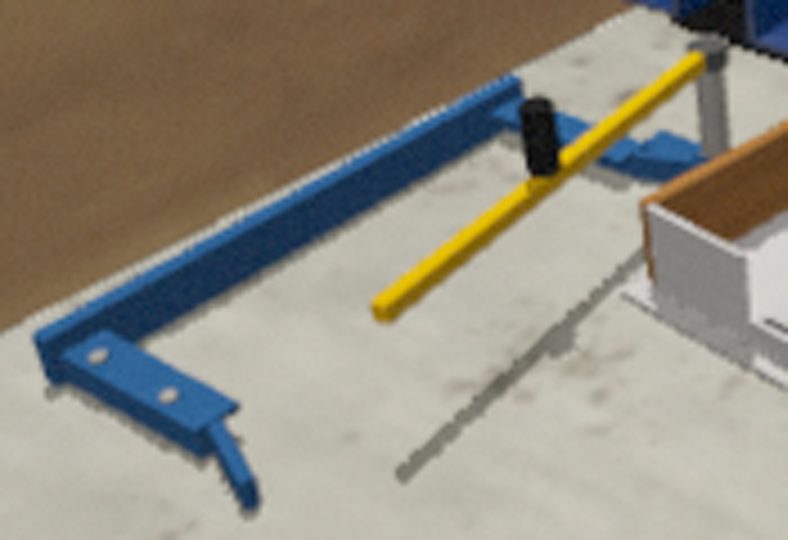

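```bash
cat >> h.py <<'E'
def barobs(b):
    h=np.array([-30,-175.]); d=np.array([-np.sin(b),np.cos(b)])
    return lambda L,z:(*(h+d*L),z)
E
python3 - <<'E'
from h import *
np.set_printoptions(precision=4,suppress=True)
E3=lambda x,y:(95+x/4.5,200+y/4.5)
F=[("scene",E3(240,405),(0,126,19)),("scene",E3(105,333),(105,126,19)),("side",D(262,396),(0,126,19)),("side",D(343,425),(-45,155,15)),("scene",E3(255,492),(-45,155,15)),("scene",E3(708,48),(-30,-175,81)),("side",D(293,90),(-30,-175,81))]
def res(p):
    w=barobs(p[3]); o=F+[("scene",(214.5,222.5),w(150,121)),("side",D(326,125),w(150,121)),("scene",(180,268.5),w(271,72)),("side",D(365,276),w(271,72))]
    return np.concatenate([(proj(n,tf(p[:3],np.array(X)/1e3))-uv).ravel() for n,uv,X in o])
o=least_squares(res,[.73,.25,-.1,.1],loss="soft_l1");print(o.x);print(res(o.x).reshape(-1,2).round(1).tolist())
p=o.x; w=barobs(p[3])
t=[.54,.065,-.091]
print("hinge",tf(p,[-.03,-.175,.075]),"knob",tf(p,np.array(w(150,101))/1e3))
for b in(1.57,1.9):print(b,tf(p,np.array([barobs(b)(150,101),barobs(b)(271,75)])/1e3))
print("dock entry",tf(p,[-.12,0,0]),tf(p,[-.18,0,0]))
print("grip pt",tf(t,[-.114,0,.032]),"home grip",tf(p,[-.114,0,.032]))
def tl(X): c,s=np.cos(t[2]),np.sin(t[2]); d=X[:2]-np.array(t[:2]); return d@np.array([[c,-s],[s,c]])
for nm,X in dict(rk=(.4865,.075),gk=(.4925,-.012)).items(): print(nm,tl(np.array(X)))
for nm,uv,z in (("tin",(394,210),.02),("case",(339,212),.02),("tape",(374,228),.01),("lampbase",(365,210),.02)): print(nm,pix("scene",uv,z))
E
```

```text
[0.7281 0.2354 0.044  0.1369]
[[0.1, -0.9], [-0.5, -1.2], [2.2, -1.8], [0.4, -2.1], [-0.7, -2.7], [-0.6, -1.4], [0.2, -2.4], [-0.9, -0.5], [0.4, -0.0], [-1.2, 2.1], [0.9, 1.3]]
hinge [[0.7059 0.0592 0.075 ]] knob [[0.6789 0.2068 0.101 ]]
1.57 [[0.556  0.0528 0.101 ]
 [0.4351 0.0475 0.075 ]]
1.9 [[ 0.5662  0.0045  0.101 ]
 [ 0.4535 -0.0396  0.075 ]]
dock entry [[0.6083 0.2301 0.    ]] [[0.5483 0.2275 0.    ]]
grip pt [[0.4265 0.0754 0.032 ]] home grip [[0.6143 0.2304 0.032 ]]
rk [-0.0542  0.0051]
gk [-0.0403 -0.081 ]
tin [ 0.4429 -0.2558  0.02  ]
case [ 0.5695 -0.1543  0.02  ]
tape [ 0.4521 -0.1448  0.01  ]
lampbase [ 0.5131 -0.2079  0.02  ]
```

```bash
cat >> h.py <<'E'
from scipy.spatial.transform import Rotation as Ro
DOCK=[.7281,.2354,.044]; 
def heading(rv): m=Ro.from_rotvec(rv).as_matrix(); return np.arctan2(m[1,0],m[0,0])
def knobw(b,L=.15,z=.086):
    P=tf(DOCK,np.array(barobs(b)(L*1e3,z*1e3))/1e3)[0]; return P
def plan(way,start=None,step=.05,tw=9.5):
    """way: list of (x,y,z,psi[,n]); prints calls of 5 rows in tool axes"""
    s=r.sense() if start is None else None
    cur=np.array([*s["tcp_pos"],heading(s["ee_rot"])]) if s else np.array(start,float)
    rows=[]
    for w in way:
        w=np.array(w,float); d=w[:4]-cur
        n=int(w[4]) if len(w)>4 else 1
        n=max(n,int(np.ceil(np.linalg.norm(d[:3])/step)),int(np.ceil(abs(np.degrees(d[3]))/tw)),1)
        tgt0=cur.copy()
        for k in range(1,n+1):
            e=tgt0+d*k/n-cur; c,sn=np.cos(cur[3]),np.sin(cur[3])
            row=np.round([c*e[0]+sn*e[1], sn*e[0]-c*e[1], -e[2], -np.degrees(e[3])/10],4)
            row[3]=round(row[3],2); rows.append(row)
            cur=cur+[c*row[0]+sn*row[1], sn*row[0]-c*row[1], -row[2], -np.radians(row[3]*10)]
    for i in range(0,len(rows),5): print([float(v)+0. for q in rows[i:i+5] for v in q])
E
python3 - <<'E'
from h import *
psi=.044+1.5708+.137
k=knobw(.137)
plan([(.30,-.45,.26,.7),(.38,-.2,.26,1.1),(.42,.03,.26,1.5),(.60,.16,.24,psi),(k[0],k[1],.2,psi),(k[0],k[1],.088,psi)])
for uv in ((300,212),(315,190),(235,200)): print(pix("scene",uv,0))
E
```

```text
[0.0247, -0.0294, -0.0157, -0.42, 0.0267, -0.0275, -0.0158, -0.43, 0.0287, -0.0255, -0.0157, -0.42, 0.0306, -0.0233, -0.0158, -0.42, 0.037, -0.0233, 0.0, -0.38]
[0.0385, -0.0208, 0.0, -0.38, 0.0398, -0.0181, 0.0, -0.39, 0.0409, -0.0155, 0.0, -0.38, 0.0419, -0.0127, 0.0, -0.38, 0.0426, -0.0099, 0.0, -0.38]
[0.0446, -0.0138, 0.0, -0.46, 0.0456, -0.0101, 0.0, -0.46, 0.0462, -0.0064, 0.0, -0.46, 0.0466, -0.0028, 0.0, -0.46, 0.0467, 0.0011, 0.0, -0.46]
[0.0285, 0.0341, 0.004, -0.29, 0.0266, 0.0355, 0.004, -0.29, 0.0249, 0.0368, 0.004, -0.28, 0.023, 0.0379, 0.004, -0.29, 0.0211, 0.0391, 0.004, -0.29]
[0.0106, 0.0287, 0.0133, 0.0, 0.0106, 0.0286, 0.0134, 0.0, 0.0106, 0.0287, 0.0133, 0.0, 0.0, 0.0, 0.0373, 0.0, 0.0, 0.0, 0.0374, 0.0]
[0.0, 0.0, 0.0373, 0.0]
[ 0.68516565 -0.12069948  0.        ]
[ 0.73675508 -0.2766802   0.        ]
[ 0.90457089 -0.06934006  0.        ]
```

Call:
{"api": "move_arm", "payload": {
  "commands": [0.0247, -0.0294, -0.0157, -0.42, 0.0267, -0.0275, -0.0158, -0.43, 0.0287, -0.0255, -0.0157, -0.42, 0.0306, -0.0233, -0.0158, -0.42, 0.037, -0.0233, 0.0, -0.38],
  "hand": 0,
  "grip_force": 40
}}

```text
t: 0.72
tcp_pos: [0.3141, -0.4082, 0.2619]
ee_rot: [2.911, 1.175, 0.001]
wrist_force: [0.0, 0.8, -0.2]
opening: 1.001
grip_force: 0.0
```

Call:
{"api": "move_arm", "payload": {
  "commands": [0.0385, -0.0208, 0.0, -0.38, 0.0398, -0.0181, 0.0, -0.39, 0.0409, -0.0155, 0.0, -0.38, 0.0419, -0.0127, 0.0, -0.38, 0.0426, -0.0099, 0.0, -0.38]
}}

```text
t: 1.35
tcp_pos: [0.3803, -0.199, 0.2607]
ee_rot: [-2.677, -1.644, 0.0]
wrist_force: [0.2, -0.6, 0.2]
opening: 1.001
grip_force: 0.0
```

Call:
{"api": "move_arm", "payload": {
  "commands": [0.0446, -0.0138, 0.0, -0.46, 0.0456, -0.0101, 0.0, -0.46, 0.0462, -0.0064, 0.0, -0.46, 0.0466, -0.0028, 0.0, -0.46, 0.0467, 0.0011, 0.0, -0.46]
}}

```text
t: 1.98
tcp_pos: [0.4201, 0.0309, 0.2608]
ee_rot: [2.295, 2.145, -0.0]
wrist_force: [0.9, -0.0, -0.4]
opening: 1.001
grip_force: 0.0
```

Call:
{"api": "move_arm", "payload": {
  "commands": [0.0285, 0.0341, 0.004, -0.29, 0.0266, 0.0355, 0.004, -0.29, 0.0249, 0.0368, 0.004, -0.28, 0.023, 0.0379, 0.004, -0.29, 0.0211, 0.0391, 0.004, -0.29]
}}

```text
t: 2.6
tcp_pos: [0.6012, 0.16, 0.24]
ee_rot: [-2.009, -2.414, 0.002]
wrist_force: [0.1, -0.1, 0.6]
opening: 1.0
grip_force: 0.0
```

Call:
{"api": "move_arm", "payload": {
  "commands": [0.0106, 0.0287, 0.0133, 0.0, 0.0106, 0.0286, 0.0134, 0.0, 0.0106, 0.0287, 0.0133, 0.0, 0, 0, 0, 0]
}}

```text
t: 3.1
tcp_pos: [0.6788, 0.207, 0.1979]
ee_rot: [-2.008, -2.412, 0.004]
wrist_force: [0.8, -0.7, -1.2]
opening: 1.0
grip_force: 0.0
```

Run:
```python
from h import *
s=r.sense();c=vision.get_calibration("wrist");cv2.imwrite("pics/w1.png",vision.camera("wrist"))
print(s["t"],np.round(s["tcp_pos"],4),heading(s["ee_rot"]))
P=np.array([knobw(.137,z=.121),knobw(.137,z=.081),knobw(.137,.271,.081),knobw(.137,0,.081)]);print(proj("w",P,c).round(1),np.round(c["world_to_cam"],3).tolist(),c["fov_y"])
```

```text
3.1 [0.6788 0.207  0.1979] 1.7529627580434999
[[313.8 197.9]
 [313.7 186.4]
 [314.   37.2]
 [313.4 332.4]] [[0.984, 0.18, -0.004, -0.703], [-0.175, 0.949, -0.263, -0.043], [-0.044, 0.26, 0.965, -0.403], [0.0, 0.0, 0.0, 1.0]] 61.01624671449166
```

View pics/w1.png

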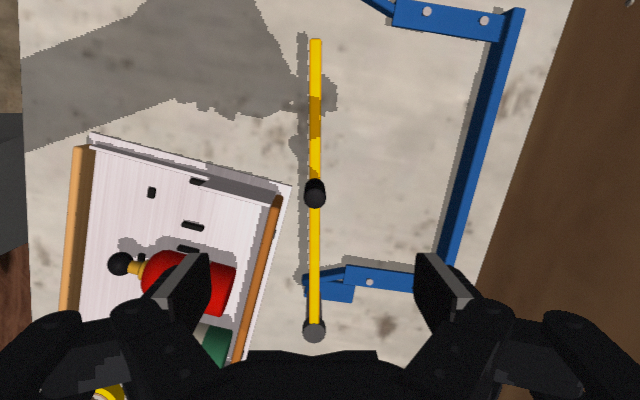

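Wrist picture: the knob is at (315,190) and the bar runs from (315,40) to (314,330), both as predicted. The dock lip corners and tray corners are clear, so I'll refit with them.

Run:
```python
from h import *
np.set_printoptions(precision=4,suppress=True)
C["w"]=vision.get_calibration("wrist")
def res(p,B=True):
    w=barobs(p[3]); o=[("w",(392,27),(0,126,19)),("w",(501,40),(105,126,19)),("w",(347,265),(0,-126,19)),("w",(441,272),(105,-126,19)),("w",(314,331),w(0,81)),("w",(315.5,38),w(271,81)),("w",(315.5,184),w(150,121))]
    return np.concatenate([(proj(n,tf(p[:3],np.array(X)/1e3),C[n])-uv).ravel() for n,uv,X in o])
o=least_squares(res,[.73,.25,-.0,.1],loss="soft_l1");print(o.x,res(o.x).reshape(-1,2).round(1).tolist())
T=[("w",(291,187),(105,130,5)),("w",(90,133),(-120,130,5)),("w",(75,146),(-119,118,32)),("w",(286,197),(99,118,58)),("w",(94,148),(-109,118,32))]
def rt(p): return np.concatenate([(proj(n,tf(p[:3],np.array(X)/1e3),C[n])-uv).ravel() for n,uv,X in T])
o=least_squares(rt,[.54,.065,-.09],loss="soft_l1");print(o.x,rt(o.x).reshape(-1,2).round(1).tolist())
print("redknob",pix("w",(120,264),.033,C["w"]))
# bar opening plan
k=knobw(.137)
```

```text
[0.7309 0.2358 0.0382 0.1473] [[0.4, -3.3], [-1.6, 0.8], [0.4, -1.5], [-4.1, 3.5], [1.7, 0.1], [-0.2, -1.4], [0.4, 12.7]]
[ 0.5511  0.0697 -0.0389] [[5.3, -9.6], [1.5, -0.7], [-0.0, 0.2], [-0.8, 1.7], [-8.9, 0.4]]
redknob [0.4863 0.0701 0.033 ]
```

Run:
```python
from h import *
np.set_printoptions(precision=4,suppress=True)
c=vision.get_calibration("wrist");im=cv2.imread("pics/w1.png")
def line(p,a,b,col):
    q=proj("w",tf(p,np.array([a,b])/1e3),c); cv2.line(im,*[tuple(int(round(v*8)) for v in x) for x in q],col,1,16,3)
for p,col in(([.54,.065,-.091],(255,0,255)),([.5511,.0697,-.0389],(0,255,0))):
    line(p,(105,130,5),(-120,130,5),col);line(p,(105,130,5),(105,-130,5),col);line(p,(99,118,58),(99,-118,58),col);line(p,(-109,118,32),(-109,-118,32),col);line(p,(99,120,58),(19,120,58),col)
p=[.7305,.2355,.041];col=(0,0,255)
for y in(126,-126): line(p,(0,y,19),(105,y,19),col)
line(p,(105,136,0),(105,-136,0),col)
cv2.imwrite("pics/o1.png",cv2.resize(im[0:350,20:540],None,fx=1.53,fy=1.53))
```

```text
(no output)
```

View pics/o1.png

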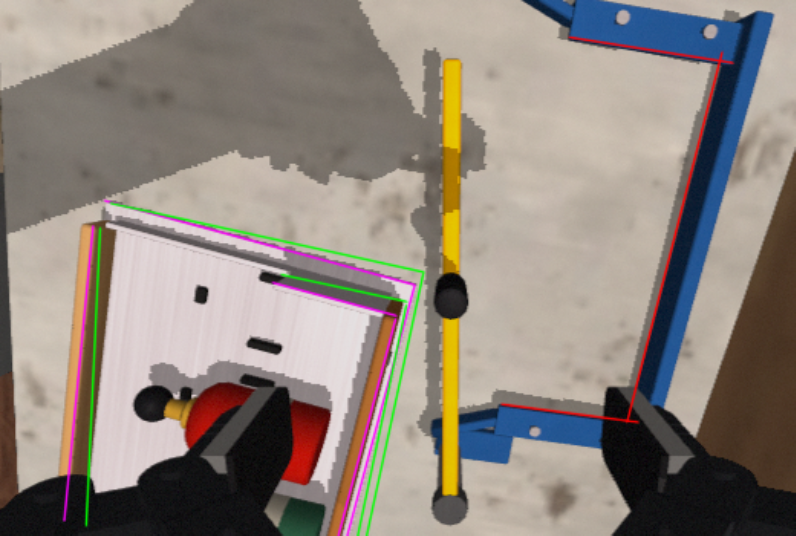

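The dock overlay (red) matches to 1–2 px and the tray overlay (magenta) is good to ~2 mm. Next I'll open the bar.

```bash
sed -i 's/^DOCK=.*/DOCK=[.7305,.2355,.041]; TRAY=[.538,.064,-.091]/' h.py
python3 - <<'E'
from h import *
b0=.14; psi=lambda b:.041+1.5708+b
k=knobw(b0,z=.09)
plan([(*k,psi(b0))]); print()
plan([(*knobw(b,z=.09),psi(b),1) for b in np.linspace(b0,1.82,14)[1:]],start=(*k,psi(b0)))
E
```

```text
[0.0, 0.0008, 0.0364, 0.0, 0.0, 0.0007, 0.0364, 0.0, 0.0, 0.0008, 0.0363, 0.01]

[-0.0013, -0.0193, 0.0, -0.74, -0.0012, -0.0194, 0.0, -0.74, -0.0013, -0.0193, 0.0, -0.74, -0.0012, -0.0193, 0.0, -0.74, -0.0013, -0.0193, 0.0, -0.74]
[-0.0012, -0.0194, 0.0, -0.74, -0.0013, -0.0193, 0.0, -0.74, -0.0012, -0.0193, 0.0, -0.74, -0.0013, -0.0194, 0.0, -0.74, -0.0013, -0.0193, 0.0, -0.74]
[-0.0012, -0.0193, 0.0, -0.74, -0.0013, -0.0194, 0.0, -0.75, -0.0012, -0.0193, 0.0, -0.74]
```

Call:
{"api": "move_arm", "payload": {
  "commands": [0, 0.0008, 0.0364, 0, 0, 0.0007, 0.0364, 0, 0, 0.0008, 0.0363, 0, 0, 0, 0, 0]
}}

```text
t: 3.65
tcp_pos: [0.6791, 0.2048, 0.0894]
ee_rot: [-2.01, -2.411, 0.008]
wrist_force: [-0.8, 0.4, 0.0]
opening: 1.0
grip_force: 0.0
```

Call:
{"api": "move_arm", "payload": {
  "commands": [0, 0, 0, 0, 0, 0, 0, 0, 0, 0, 0, 0, 0, 0, 0, 0],
  "hand": 1,
  "grip_force": 40
}}

```text
t: 4.15
tcp_pos: [0.6817, 0.2067, 0.0925]
ee_rot: [2.011, 2.413, 0.001]
wrist_force: [-0.3, 1.1, -0.5]
opening: 0.143
grip_force: 0.0
```

Call:
{"api": "move_arm", "payload": {
  "commands": [-0.0013, -0.0193, 0.0, -0.74, -0.0012, -0.0194, 0.0, -0.74, -0.0013, -0.0193, 0.0, -0.74, -0.0012, -0.0193, 0.0, -0.74, -0.0013, -0.0193, 0.0, -0.74]
}}

```text
t: 4.78
tcp_pos: [0.5976, 0.1605, 0.092]
ee_rot: [1.134, 2.929, 0.0]
wrist_force: [0.6, -0.2, 0.8]
opening: -0.002
grip_force: 0.0
```

Call:
{"api": "move_arm", "payload": {
  "commands": [-0.0012, -0.0194, 0.0, -0.74, -0.0013, -0.0193, 0.0, -0.74, -0.0012, -0.0193, 0.0, -0.74, -0.0013, -0.0194, 0.0, -0.74, -0.0013, -0.0193, 0.0, -0.74]
}}

```text
t: 5.4
tcp_pos: [0.5591, 0.0731, 0.092]
ee_rot: [0.147, 3.138, -0.001]
wrist_force: [0.1, -0.5, 0.5]
opening: -0.002
grip_force: 0.0
```

Call:
{"api": "move_arm", "payload": {
  "commands": [-0.0012, -0.0193, 0.0, -0.74, -0.0013, -0.0194, 0.0, -0.75, -0.0012, -0.0193, 0.0, -0.74, 0, 0, 0, 0]
}}

```text
t: 5.9
tcp_pos: [0.565, 0.0144, 0.0915]
ee_rot: [0.448, -3.109, 0.0]
wrist_force: [-0.6, -0.3, 0.6]
opening: 0.001
grip_force: 0.0
```

Run:
```python
from h import *
a=vision.camera("scene")[180:330,90:400];cv2.imwrite("pics/s2.png",cv2.resize(a,None,fx=2.5,fy=2.5,interpolation=2))
```

```text
(no output)
```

View pics/s2.png

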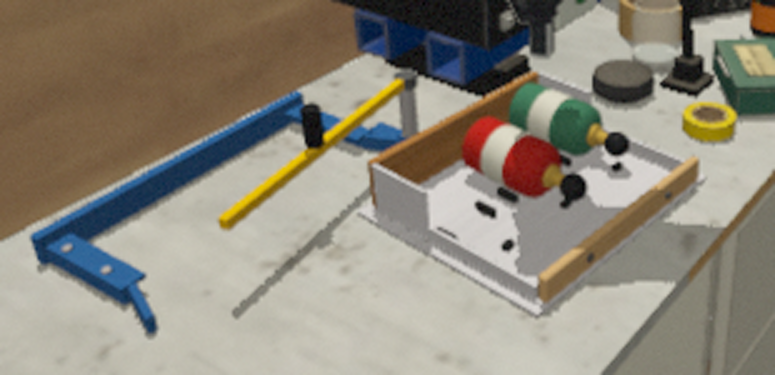

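Run:
```python
from h import *
s=r.sense();print(s["tcp_pos"],s["q"]);p=s["tcp_pos"];m=Ro.from_rotvec(s["ee_rot"]).as_matrix()
for d in(0,-.05,-.1):print(proj("scene",p+m[:,2]*d),proj("side",p+m[:,2]*d))
i=vision.camera("side")[100:260,210:410];j=vision.camera("scene")[90:250,220:420]
cv2.imwrite("pics/s3.png",cv2.resize(np.hstack([i,j]),None,fx=2,fy=2,interpolation=2))
```

```text
[0.5647434  0.01588162 0.09175078] [ 0.65215907  0.72263848 -1.01845245  1.85178228  0.73321249  0.99844555
  1.17348718]
[[306.01123698 213.65984813]] [[329.81777678 201.09960316]]
[[305.82025296 195.37583821]] [[329.53844051 184.29822528]]
[[305.6195936  176.16555198]] [[329.24887254 166.88143572]]
```

View pics/s3.png

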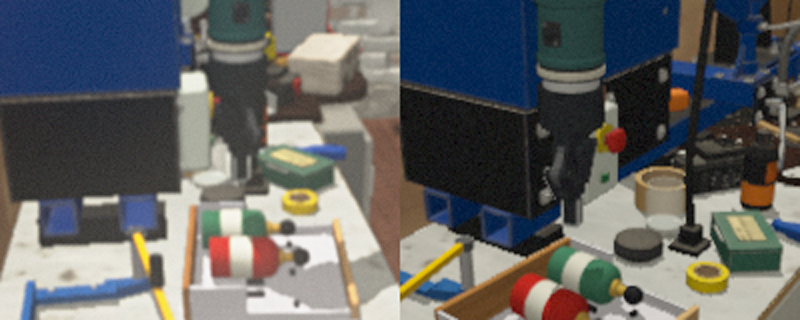

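Run:
```python
from h import *
o=least_squares(lambda P:(np.r_[proj("scene",P)[0]-[306,200.5],proj("side",P)[0]-[330,192.5]]),[.56,.01,.1]);print(o.x,o.fun)
s=r.sense();c=vision.get_calibration("wrist");im=vision.camera("wrist");print(proj("w",s["tcp_pos"],c),s["opening"])
p=s["tcp_pos"];print([proj("w",p+np.array([0,0,d]),c).round(0).tolist() for d in(.02,.03,.04,.06)])
cv2.imwrite("pics/w2.png",im)
```

```text
[0.56501881 0.01562095 0.12308107] [-0.14035121  1.74208508 -0.4650564  -1.88922755]
[[311.41924127 234.90799009]] 0.0023399077934355586
[[[311.0, 249.0]], [[311.0, 258.0]], [[311.0, 268.0]], [[311.0, 292.0]]]
```

View pics/w2.png

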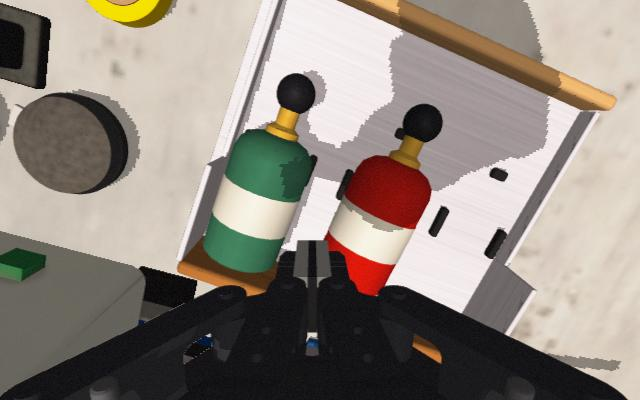

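The fingertip in the picture sits about 30 mm above the reported TCP (triangulated z ≈ 0.123 against 0.092), which explains the missed knob. I'll check this with a light touch on free table.

Run:
```python
from h import *
plan([(.50,.14,.16,2.9),(.50,.27,.06,1.75),(.50,.27,.012,1.75)])
```

```text
[0.0008, 0.0039, -0.0019, -0.94, 0.0001, 0.0039, -0.002, -0.94, -0.0006, 0.004, -0.0019, -0.94, -0.0011, 0.0037, -0.002, -0.95, -0.0018, 0.0036, -0.0019, -0.94]
[-0.0023, 0.0032, -0.002, -0.94, -0.0029, 0.0028, -0.0019, -0.94, -0.0032, 0.0022, -0.0019, -0.94, -0.0036, 0.0018, -0.002, -0.94, -0.0038, 0.0011, -0.0019, -0.94]
[-0.0039, 0.0005, -0.002, -0.94, -0.0039, -0.0002, -0.0019, -0.95, -0.0039, -0.0008, -0.0019, -0.94, -0.0037, -0.0015, -0.002, -0.94, -0.0034, -0.002, -0.0019, -0.94]
[-0.003, -0.0025, -0.002, -0.94, -0.0026, -0.0031, -0.0019, -0.94, -0.0021, -0.0033, -0.002, -0.94, -0.0014, -0.0037, -0.0019, -0.95, -0.0008, -0.0039, -0.0019, -0.94]
[-0.0002, -0.004, -0.002, -0.94, 0.0004, -0.0039, -0.0019, -0.94, 0.0011, -0.0038, -0.002, -0.94, 0.0017, -0.0036, -0.0019, -0.94, 0.0023, -0.0032, -0.0019, -0.94]
[0.0027, -0.0029, -0.002, -0.94, 0.0032, -0.0023, -0.0019, -0.95, 0.0035, -0.0018, -0.002, -0.94, 0.0038, -0.0012, -0.0019, -0.94, 0.0039, -0.0005, -0.002, -0.94]
[0.004, 0.0001, -0.0019, -0.94, 0.0039, 0.0007, -0.0019, -0.94, 0.0037, 0.0014, -0.002, -0.94, 0.0035, 0.0019, -0.0019, -0.94, 0.003, 0.0025, -0.002, -0.95]
[0.0044, 0.018, 0.0143, 0.94, 0.0074, 0.0171, 0.0143, 0.94, 0.01, 0.0157, 0.0143, 0.95, 0.0124, 0.0137, 0.0143, 0.94, 0.0146, 0.0116, 0.0143, 0.94]
[0.0162, 0.009, 0.0142, 0.94, 0.0175, 0.0063, 0.0143, 0.94, 0.0, 0.0, 0.048, 0.0]
```

```bash
sed -i 's/return np.arctan2(m\[1,0\],m\[0,0\])/a=np.arctan2(m[1,0],m[0,0]); return a if a>-1.4 else a+2*np.pi/' h.py
python3 - <<'E'
from h import *
plan([(.50,.14,.16,2.9),(.50,.27,.06,1.75),(.50,.27,.012,1.75)])
E
```

```text
[0.0066, 0.034, -0.017, 0.76, 0.0111, 0.0328, -0.017, 0.77, 0.0154, 0.0311, -0.017, 0.76, 0.0194, 0.0287, -0.017, 0.76, 0.0044, 0.018, 0.0143, 0.94]
[0.0073, 0.0171, 0.0143, 0.94, 0.0101, 0.0156, 0.0143, 0.95, 0.0124, 0.0138, 0.0143, 0.94, 0.0145, 0.0116, 0.0143, 0.94, 0.0163, 0.009, 0.0142, 0.94]
[0.0175, 0.0063, 0.0143, 0.94, 0.0, 0.0, 0.048, 0.0]
```

Call:
{"api": "move_arm", "payload": {
  "commands": [0.0066, 0.034, -0.017, 0.76, 0.0111, 0.0328, -0.017, 0.77, 0.0154, 0.0311, -0.017, 0.76, 0.0194, 0.0287, -0.017, 0.76, 0.0044, 0.018, 0.0143, 0.94]
}}

```text
t: 6.72
tcp_pos: [0.5, 0.1609, 0.1479]
ee_rot: [0.634, 3.072, 0.003]
wrist_force: [0.5, 0.3, -1.0]
opening: -0.002
grip_force: 0.0
```

Call:
{"api": "move_arm", "payload": {
  "commands": [0.0073, 0.0171, 0.0143, 0.94, 0.0101, 0.0156, 0.0143, 0.95, 0.0124, 0.0138, 0.0143, 0.94, 0.0145, 0.0116, 0.0143, 0.94, 0.0163, 0.009, 0.0142, 0.94]
}}

```text
t: 7.35
tcp_pos: [0.4995, 0.252, 0.0739]
ee_rot: [1.815, 2.564, 0.001]
wrist_force: [-0.3, 0.4, 0.1]
opening: 0.002
grip_force: 0.0
```

Call:
{"api": "move_arm", "payload": {
  "commands": [0.0175, 0.0063, 0.0143, 0.94, 0, 0, 0.02, 0, 0, 0, 0.018, 0, 0, 0, 0.01, 0, 0, 0, 0, 0]
}}

```text
t: 7.98
tcp_pos: [0.4998, 0.2678, 0.0108]
ee_rot: [-2.013, -2.411, 0.003]
wrist_force: [-0.1, -0.2, 0.0]
opening: -0.0
grip_force: 0.0
```

Call:
{"api": "move_arm", "payload": {
  "commands": [0, 0, 0.005, 0, 0, 0, 0, 0]
}}

```text
t: 8.22
tcp_pos: [0.5004, 0.2686, 0.0068]
ee_rot: [2.013, 2.411, 0.0]
wrist_force: [-0.0, 0.3, 0.0]
opening: -0.003
grip_force: 0.0
```

Call:
{"api": "move_arm", "payload": {
  "commands": [0, 0, 0.005, 0, 0, 0, 0, 0]
}}

```text
t: 8.48
tcp_pos: [0.5, 0.2687, 0.0015]
ee_rot: [-2.013, -2.412, 0.001]
wrist_force: [-0.9, -0.4, 0.6]
opening: -0.002
grip_force: 0.0
```

Call:
{"api": "move_arm", "payload": {
  "commands": [0, 0, 0.004, 0, 0, 0, 0, 0]
}}

```text
t: 8.72
tcp_pos: [0.4999, 0.2687, -0.0026]
ee_rot: [-2.013, -2.412, 0.001]
wrist_force: [0.1, 0.1, -0.2]
opening: -0.005
grip_force: 0.0
```

Call:
{"api": "move_arm", "payload": {
  "commands": [0, 0, 0.004, 0, 0, 0, 0, 0]
}}

```text
t: 8.98
tcp_pos: [0.5, 0.2687, -0.0066]
ee_rot: [-2.013, -2.412, 0.001]
wrist_force: [0.3, 0.4, -0.1]
opening: 0.003
grip_force: 0.0
```

Run:
```python
from h import *
s=r.sense();print(s["tcp_pos"],s["wrist_force"])
i=vision.camera("side");j=vision.camera("scene")
p=s["tcp_pos"];a=proj("side",p)[0];b=proj("scene",p)[0];print(a,b)
f=lambda m,q:m[max(int(q[1])-60,0):int(q[1])+30,int(q[0])-50:int(q[0])+50]
cv2.circle(i,tuple(a.astype(int)),0,(0,0,255),-1);cv2.circle(j,tuple(b.astype(int)),0,(0,0,255),-1)
cv2.imwrite("pics/t.png",cv2.resize(np.hstack([f(i,a),f(j,b)]),None,fx=4,fy=4,interpolation=0))
```

```text
[ 0.49995712  0.26873363 -0.00659157] [ 0.32964587  0.37129856 -0.09353043]
[368.48812754 283.79827505] [259.61520445 315.02810311]
```

View pics/t.png

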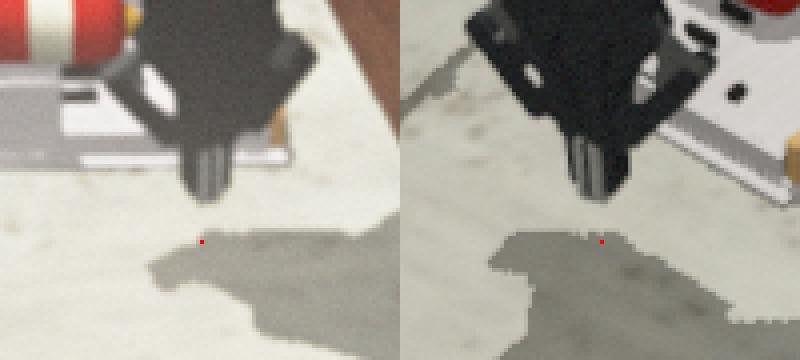

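The side and scene crops show the real tip ~10 px above the reported TCP (red dot). At reported z = −0.007 the fingers are still clear of the table, so I'll continue down until they touch.

Call:
{"api": "move_arm", "payload": {
  "commands": [0, 0, 0.006, 0, 0, 0, 0.006, 0, 0, 0, 0, 0]
}}

```text
t: 9.45
tcp_pos: [0.4997, 0.2685, -0.019]
ee_rot: [-2.013, -2.411, 0.002]
wrist_force: [-0.3, -0.2, -0.4]
opening: 0.002
grip_force: 0.0
```

Call:
{"api": "move_arm", "payload": {
  "commands": [0, 0, 0.003, 0, 0, 0, 0, 0]
}}

```text
t: 9.7
tcp_pos: [0.5001, 0.2688, -0.0214]
ee_rot: [-2.013, -2.412, 0.001]
wrist_force: [-0.4, 0.3, 0.7]
opening: 0.0
grip_force: 0.0
```

Call:
{"api": "move_arm", "payload": {
  "commands": [0, 0, 0.003, 0, 0, 0, 0, 0]
}}

```text
t: 9.95
tcp_pos: [0.5001, 0.2687, -0.0244]
ee_rot: [-2.013, -2.412, 0.001]
wrist_force: [-0.4, -0.2, 0.2]
opening: -0.002
grip_force: 0.0
```

Call:
{"api": "move_arm", "payload": {
  "commands": [0, 0, 0.002, 0, 0, 0, 0, 0]
}}

```text
t: 10.2
tcp_pos: [0.5001, 0.2688, -0.0264]
ee_rot: [-2.013, -2.412, 0.0]
wrist_force: [-0.3, 0.3, -0.3]
opening: -0.005
grip_force: 0.0
```

Call:
{"api": "move_arm", "payload": {
  "commands": [0, 0, 0.002, 0, 0, 0, 0, 0]
}}

```text
t: 10.45
tcp_pos: [0.5, 0.2688, -0.0284]
ee_rot: [-2.013, -2.412, 0.0]
wrist_force: [0.6, -0.3, -0.4]
opening: -0.002
grip_force: 0.0
```

Call:
{"api": "move_arm", "payload": {
  "commands": [0, 0, 0.002, 0, 0, 0, 0, 0]
}}

```text
t: 10.7
tcp_pos: [0.5001, 0.2687, -0.0304]
ee_rot: [-2.013, -2.412, 0.001]
wrist_force: [-1.0, -0.0, 0.2]
opening: 0.003
grip_force: 0.0
```

Call:
{"api": "move_arm", "payload": {
  "commands": [0, 0, 0.002, 0, 0, 0, 0, 0]
}}

```text
t: 10.95
tcp_pos: [0.5, 0.2688, -0.0324]
ee_rot: [-2.013, -2.412, 0.001]
wrist_force: [0.1, -0.5, 0.1]
opening: 0.0
grip_force: 0.0
```

Call:
{"api": "move_arm", "payload": {
  "commands": [0, 0, 0.002, 0, 0, 0, 0, 0]
}}

```text
t: 11.2
tcp_pos: [0.5003, 0.2689, -0.0333]
ee_rot: [2.013, 2.411, -0.0]
wrist_force: [-1.7, -1.6, 7.8]
opening: -0.001
grip_force: 4.4
```

Call:
{"api": "move_arm", "payload": {
  "commands": [0, 0, 0.001, 0, 0, 0, 0, 0]
}}

```text
t: 11.45
tcp_pos: [0.5004, 0.2689, -0.0333]
ee_rot: [2.012, 2.411, -0.0]
wrist_force: [-4.2, -3.6, 17.0]
opening: -0.001
grip_force: 8.7
```

Contact is at reported z = −0.033, so the real tip is 33 mm higher than reported. I'll plan in true tip height from here, and retry the bar.

```bash
sed -i 's/np.array(\[\*s\["tcp_pos"\],heading/np.array([*(s["tcp_pos"]+[0,0,.033]),heading/' h.py
python3 - <<'E'
from h import *
b0=.145; psi=lambda b:.041+1.5708+b
k=knobw(b0,z=.088)
plan([(.5,.2688,.15,psi(b0)),(k[0],k[1],.15,psi(b0)),(*k,psi(b0))]); print()
plan([(*knobw(b,z=.088),psi(b),1) for b in np.linspace(b0,1.82,14)[1:]],start=(*k,psi(b0)))
E
```

```text
[0.0, -0.0001, -0.0376, -0.01, 0.0, -0.0001, -0.0376, -0.01, 0.0, -0.0001, -0.0375, -0.01, 0.0, -0.0001, -0.0376, -0.01, -0.0236, 0.0413, 0.0, 0.0]
[-0.0236, 0.0414, 0.0, 0.0, -0.0235, 0.0413, 0.0, 0.0, -0.0236, 0.0413, 0.0, 0.0, 0.0, 0.0, 0.031, 0.0, 0.0, 0.0, 0.031, 0.0]

[-0.0012, -0.0193, 0.0, -0.74, -0.0013, -0.0193, 0.0, -0.74, -0.0012, -0.0192, 0.0, -0.73, -0.0013, -0.0193, 0.0, -0.74, -0.0012, -0.0193, 0.0, -0.74]
[-0.0013, -0.0192, 0.0, -0.74, -0.0012, -0.0193, 0.0, -0.74, -0.0012, -0.0193, 0.0, -0.74, -0.0013, -0.0193, 0.0, -0.73, -0.0012, -0.0192, 0.0, -0.74]
[-0.0013, -0.0193, 0.0, -0.74, -0.0012, -0.0193, 0.0, -0.74, -0.0013, -0.0193, 0.0, -0.74]
```

Call:
{"api": "move_arm", "payload": {
  "commands": [0, 0, -0.038, 0, 0, 0, -0.038, 0, 0, 0, -0.038, 0, 0, 0, -0.038, 0, -0.0236, 0.0413, 0, 0],
  "hand": 0.3
}}

```text
t: 12.08
tcp_pos: [0.5446, 0.2567, 0.1209]
ee_rot: [2.004, 2.417, 0.009]
wrist_force: [0.9, -0.1, -0.7]
opening: 0.7
grip_force: 0.0
```

Call:
{"api": "move_arm", "payload": {
  "commands": [-0.0236, 0.0414, 0.0, 0.0, -0.0235, 0.0413, 0.0, 0.0, -0.0236, 0.0413, 0.0, 0.0, 0.0, 0.0, 0.031, 0.0, 0.0, 0.0, 0.031, 0.0]
}}

```text
t: 12.7
tcp_pos: [0.6802, 0.2051, 0.0537]
ee_rot: [2.015, 2.41, 0.0]
wrist_force: [0.5, 0.3, 0.5]
opening: 0.702
grip_force: 0.0
```

Call:
{"api": "move_arm", "payload": {
  "commands": [0, 0, 0, 0, 0, 0, 0, 0, 0, 0, 0, 0, 0, 0, 0, 0],
  "hand": 1,
  "grip_force": 40
}}

```text
t: 13.2
tcp_pos: [0.6806, 0.2063, 0.0565]
ee_rot: [2.012, 2.411, 0.004]
wrist_force: [-0.1, 0.6, 2.3]
opening: 0.198
grip_force: 39.4
```

Call:
{"api": "move_arm", "payload": {
  "commands": [-0.0012, -0.0193, 0.0, -0.74, -0.0013, -0.0193, 0.0, -0.74, -0.0012, -0.0192, 0.0, -0.73, -0.0013, -0.0193, 0.0, -0.74, -0.0012, -0.0193, 0.0, -0.74]
}}

```text
t: 13.82
tcp_pos: [0.5973, 0.1601, 0.0565]
ee_rot: [1.139, 2.925, 0.003]
wrist_force: [2.7, -1.1, 1.9]
opening: 0.199
grip_force: 39.7
```

Call:
{"api": "move_arm", "payload": {
  "commands": [-0.0013, -0.0192, 0.0, -0.74, -0.0012, -0.0193, 0.0, -0.74, -0.0012, -0.0193, 0.0, -0.74, -0.0013, -0.0193, 0.0, -0.73, -0.0012, -0.0192, 0.0, -0.74]
}}

```text
t: 14.45
tcp_pos: [0.5588, 0.0735, 0.0565]
ee_rot: [0.155, 3.134, 0.001]
wrist_force: [3.7, 0.7, 1.4]
opening: 0.197
grip_force: 39.7
```

Call:
{"api": "move_arm", "payload": {
  "commands": [-0.0013, -0.0193, 0.0, -0.74, -0.0012, -0.0193, 0.0, -0.74, -0.0013, -0.0193, 0.0, -0.74, 0, 0, 0, 0]
}}

```text
t: 14.95
tcp_pos: [0.5647, 0.015, 0.0564]
ee_rot: [-0.442, 3.106, -0.0]
wrist_force: [1.2, 1.8, 4.6]
opening: 0.201
grip_force: 39.9
```

Run:
```python
from h import *
g=lambda p,x=-.114,z=.010:(*tf(p,[x,0,z])[0],p[2]+np.pi/2)
a=np.array(TRAY); b=np.array([*tf(DOCK,[-.19,0,0])[0][:2],.041]); print(b)
s=r.sense();p=s["tcp_pos"]
plan([(p[0],p[1],.16,heading(s["ee_rot"])),(*g(a)[:2],.16,g(a)[3]),(*g(a)[:2],.06,g(a)[3]),g(a)]); print()
plan([(*g(a+(b-a)*k),1) for k in np.linspace(0,1,13)[1:]],start=g(a))
```

```text
[0.54065967 0.22771218 0.041     ]
[0.0, 0.0, -0.0353, 0.0, 0.0, 0.0, -0.0353, 0.0, 0.0098, 0.008, 0.0, 0.93, 0.0111, 0.0063, 0.0, 0.93, 0.0118, 0.0045, 0.0, 0.93]
[0.0125, 0.0024, 0.0, 0.92, 0.0127, 0.0005, 0.0, 0.93, 0.0126, -0.0016, 0.0, 0.93, 0.0121, -0.0036, 0.0, 0.93, 0.0114, -0.0056, 0.0, 0.93]
[0.0104, -0.0073, 0.0, 0.93, 0.0091, -0.0089, 0.0, 0.92, 0.0075, -0.0102, 0.0, 0.93, 0.0058, -0.0113, 0.0, 0.93, 0.0, 0.0, 0.0333, 0.0]
[0.0, 0.0, 0.0334, 0.0, 0.0, 0.0, 0.0333, 0.0, 0.0, 0.0, 0.025, 0.0, 0.0, 0.0, 0.025, 0.0]

[0.0124, -0.001, 0.0, -0.06, 0.0123, -0.0009, 0.0, -0.07, 0.0124, -0.0007, 0.0, -0.06, 0.0124, -0.0005, 0.0, -0.06, 0.0123, -0.0005, 0.0, -0.07]
[0.0124, -0.0002, 0.0, -0.06, 0.0124, -0.0001, 0.0, -0.06, 0.0124, 0.0, 0.0, -0.06, 0.0124, 0.0002, 0.0, -0.07, 0.0124, 0.0003, 0.0, -0.06]
[0.0124, 0.0005, 0.0, -0.06, 0.0124, 0.0007, 0.0, -0.07]
```

Call:
{"api": "move_arm", "payload": {
  "commands": [0, 0, 0, 0, 0, 0, -0.0353, 0.0, 0.0, 0.0, -0.0353, 0.0, 0.0098, 0.008, 0.0, 0.93, 0.0111, 0.0063, 0.0, 0.93],
  "hand": 0.6
}}

```text
t: 15.58
tcp_pos: [0.5387, 0.0258, 0.1257]
ee_rot: [0.073, 3.14, -0.001]
wrist_force: [-0.3, 0.2, -0.1]
opening: 0.404
grip_force: 0.0
```

Call:
{"api": "move_arm", "payload": {
  "commands": [0.0118, 0.0045, 0.0, 0.93, 0.0125, 0.0024, 0.0, 0.92, 0.0127, 0.0005, 0.0, 0.93, 0.0126, -0.0016, 0.0, 0.93, 0.0121, -0.0036, 0.0, 0.93]
}}

```text
t: 16.2
tcp_pos: [0.4799, 0.0506, 0.1254]
ee_rot: [1.303, 2.858, -0.001]
wrist_force: [-0.2, -0.8, 1.0]
opening: 0.4
grip_force: 0.0
```

Call:
{"api": "move_arm", "payload": {
  "commands": [0.0114, -0.0056, 0.0, 0.93, 0.0104, -0.0073, 0.0, 0.93, 0.0091, -0.0089, 0.0, 0.92, 0.0075, -0.0102, 0.0, 0.93, 0.0058, -0.0113, 0.0, 0.93]
}}

```text
t: 16.82
tcp_pos: [0.4215, 0.0752, 0.1255]
ee_rot: [2.324, 2.113, -0.001]
wrist_force: [0.3, -0.2, -1.3]
opening: 0.401
grip_force: 0.0
```

Call:
{"api": "move_arm", "payload": {
  "commands": [0, 0, 0, 0, 0, 0, 0, 0]
}}

```text
t: 17.08
tcp_pos: [0.4226, 0.075, 0.1256]
ee_rot: [2.315, 2.123, 0.0]
wrist_force: [0.2, -0.1, -0.1]
opening: 0.404
grip_force: 0.0
```

Run:
```python
from h import *
s=r.sense();c=vision.get_calibration("wrist");im=vision.camera("wrist");print(s["tcp_pos"],heading(s["ee_rot"]),s["opening"])
def line(p,a,b,col=(255,0,255)):
    q=proj("w",tf(p,np.array([a,b])/1e3),c); cv2.line(im,*[tuple(int(round(v*8)) for v in x) for x in q],col,1,16,3)
p=TRAY
line(p,(-120,130,5),(-120,-130,5));line(p,(-109,118,32),(-109,-118,32));line(p,(-119,118,32),(-119,-118,32));line(p,(105,130,5),(-120,130,5));line(p,(105,-130,5),(-120,-130,5));line(p,(89,118,58),(89,-118,58))
cv2.imwrite("pics/w3.png",im)
```

```text
[0.42260877 0.07500804 0.12556038] 1.4841682183187632 0.404121594009083
```

View pics/w3.png

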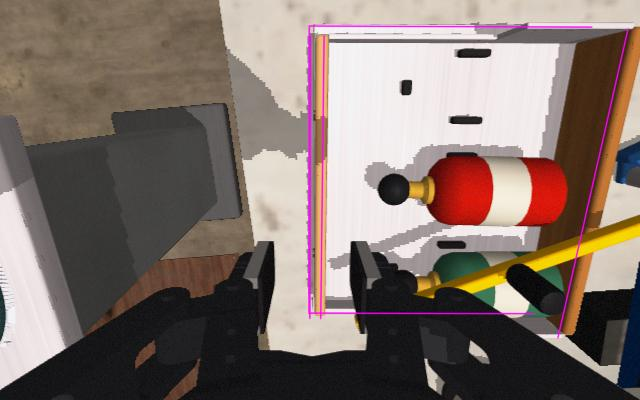

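The wrist picture shows the grip board at u≈316–328, knobs at (394,189) red and (400,285) green, and the bar open over the green lane. I'll check the board's columns numerically.

Run:
```python
from h import *
c=vision.get_calibration("wrist");im=vision.camera("wrist")
for v in(80,170,230):
    print(v,[tuple(int(a) for a in im[v,u]) for u in range(306,336,2)])
P=tf(TRAY,np.array([(-120,0,5),(-119,0,32),(-109,0,32),(-119,80,32),(-109,80,32),(105,130,5),(105,-130,5)])/1e3);print(proj("w",P,c).round(1).tolist())
print("redknob",pix("w",(394,189),.033,c))
```

```text
80 [(193, 206, 220), (119, 127, 136), (121, 129, 138), (117, 128, 135), (117, 122, 134), (79, 130, 179), (105, 171, 228), (114, 187, 239), (114, 186, 240), (115, 190, 242), (104, 172, 228), (177, 189, 207), (244, 244, 244), (240, 239, 244), (244, 243, 243)]
170 [(204, 218, 225), (159, 168, 178), (127, 134, 143), (128, 136, 142), (106, 113, 125), (82, 133, 182), (103, 175, 231), (112, 184, 238), (114, 187, 240), (114, 186, 240), (84, 139, 190), (242, 240, 243), (238, 236, 244), (237, 237, 243), (237, 237, 243)]
230 [(206, 219, 226), (129, 136, 143), (128, 135, 144), (129, 138, 143), (97, 104, 123), (84, 138, 192), (108, 179, 234), (112, 184, 238), (116, 190, 241), (109, 180, 236), (171, 188, 214), (236, 234, 243), (234, 234, 242), (234, 232, 241), (235, 234, 242)]
[[308.6, 185.3], [309.5, 192.5], [321.7, 192.6], [309.6, 89.9], [322.8, 89.9], [591.7, 26.3], [534.2, 313.2]]
redknob [0.48823058 0.07195799 0.033     ]
```

```bash
sed -i 's/TRAY=\[.538,/TRAY=[.543,/' h.py
python3 - <<'E'
from h import *
g=lambda p,x=-.114,z=.012:(*tf(p,[x,0,z])[0],p[2]+np.pi/2)
a=np.array(TRAY)
plan([(*g(a)[:2],.158,g(a)[3]),(*g(a)[:2],.06,g(a)[3]),g(a)])
E
```

```text
[0.0, 0.0069, 0.0004, 0.02, 0.0, 0.0, 0.049, 0.0, 0.0, 0.0, 0.049, 0.0, 0.0, 0.0, 0.048, 0.0]
```

Call:
{"api": "move_arm", "payload": {
  "commands": [0.0, 0.0069, 0.0, 0.0, 0.0, 0.0, 0.049, 0.0, 0.0, 0.0, 0.049, 0.0, 0.0, 0.0, 0.048, 0.0, 0, 0, 0, 0]
}}

```text
t: 17.8
tcp_pos: [0.4266, 0.0743, -0.0233]
ee_rot: [-2.314, -2.119, 0.009]
wrist_force: [-0.5, -1.0, 0.2]
opening: 0.4
grip_force: 0.0
```

Call:
{"api": "move_arm", "payload": {
  "commands": [0, 0, 0, 0, 0, 0, 0, 0, 0, 0, 0, 0],
  "hand": 1,
  "grip_force": 90
}}

```text
t: 18.18
tcp_pos: [0.4305, 0.0748, -0.019]
ee_rot: [2.317, 2.119, 0.004]
wrist_force: [-1.2, 1.9, 8.9]
opening: 0.097
grip_force: 60.9
```

Call:
{"api": "move_arm", "payload": {
  "commands": [0.0124, -0.001, 0.0, -0.06, 0.0123, -0.0009, 0.0, -0.07, 0.0124, -0.0007, 0.0, -0.06, 0.0124, -0.0005, 0.0, -0.06, 0.0123, -0.0005, 0.0, -0.07]
}}

```text
t: 18.8
tcp_pos: [0.4316, 0.1308, -0.0189]
ee_rot: [2.265, 2.168, -0.007]
wrist_force: [1.1, -12.4, 16.0]
opening: 0.092
grip_force: 92.1
```

Call:
{"api": "move_arm", "payload": {
  "commands": [0.0124, -0.0002, 0.0, -0.06, 0.0124, -0.0001, 0.0, -0.06, 0.0124, 0.0, 0.0, -0.06, 0.0124, 0.0002, 0.0, -0.07, 0.0124, 0.0003, 0.0, -0.06]
}}

```text
t: 19.42
tcp_pos: [0.4328, 0.1924, -0.0189]
ee_rot: [2.205, 2.228, -0.008]
wrist_force: [1.0, -13.7, 17.2]
opening: 0.09
grip_force: 93.0
```

Call:
{"api": "move_arm", "payload": {
  "commands": [0.0124, 0.0005, 0.0, -0.06, 0.0124, 0.0007, 0.0, -0.07, 0, 0, 0, 0]
}}

```text
t: 19.8
tcp_pos: [0.4334, 0.221, -0.0189]
ee_rot: [2.176, 2.26, -0.0]
wrist_force: [0.0, -5.2, 10.4]
opening: 0.091
grip_force: 89.5
```

Run:
```python
from h import *
s=r.sense();p=s["tcp_pos"];y=heading(s["ee_rot"])-np.pi/2
o=p+[.114*np.cos(y),.114*np.sin(y),0]; print("tray",o[:2],y)
T=[o[0],o[1],y]; q=tf(T,[-.0,-.02,.24])[0]
plan([(p[0],p[1],.12,y+np.pi/2),(*q,y+np.pi)])
```

```text
tray [0.54731502 0.22526144] 0.037596731757509216
[0.0, 0.0, -0.0353, 0.0, 0.0, 0.0, -0.0353, 0.0, 0.0, 0.0, -0.0353, 0.0, -0.002, 0.0114, -0.012, -0.9, -0.0038, 0.0109, -0.012, -0.9]
[-0.0054, 0.0103, -0.012, -0.9, -0.0069, 0.0092, -0.012, -0.9, -0.0084, 0.0081, -0.012, -0.9, -0.0094, 0.0066, -0.012, -0.9, -0.0104, 0.0051, -0.012, -0.9]
[-0.0111, 0.0034, -0.012, -0.9, -0.0115, 0.0016, -0.012, -0.9, -0.0115, -0.0002, -0.012, -0.9]
```

Call:
{"api": "move_arm", "payload": {
  "commands": [0, 0, 0, 0, 0, 0, 0, 0, 0.0, 0.0, -0.0353, 0.0, 0.0, 0.0, -0.0353, 0.0, 0.0, 0.0, -0.0353, 0.0],
  "hand": 0.5
}}

```text
t: 20.42
tcp_pos: [0.4307, 0.2235, 0.0863]
ee_rot: [-2.171, -2.27, 0.0]
wrist_force: [0.4, -0.1, 0.4]
opening: 0.501
grip_force: 0.0
```

Call:
{"api": "move_arm", "payload": {
  "commands": [-0.002, 0.0114, -0.012, -0.9, -0.0038, 0.0109, -0.012, -0.9, -0.0054, 0.0103, -0.012, -0.9, -0.0069, 0.0092, -0.012, -0.9, -0.0084, 0.0081, -0.012, -0.9]
}}

```text
t: 21.05
tcp_pos: [0.4886, 0.2158, 0.1457]
ee_rot: [1.13, 2.931, 0.0]
wrist_force: [0.2, -0.2, -0.2]
opening: 0.502
grip_force: 0.0
```

Call:
{"api": "move_arm", "payload": {
  "commands": [-0.0094, 0.0066, -0.012, -0.9, -0.0104, 0.0051, -0.012, -0.9, -0.0111, 0.0034, -0.012, -0.9, -0.0115, 0.0016, -0.012, -0.9, -0.0115, -0.0002, -0.012, -0.9]
}}

```text
t: 21.68
tcp_pos: [0.5459, 0.2083, 0.2056]
ee_rot: [0.077, -3.141, -0.0]
wrist_force: [0.1, -0.1, 0.3]
opening: 0.497
grip_force: 0.0
```

```bash
cat >> h.py <<'E'
T2=[.5473,.2253,.0376]
def toT(P,T=None):
    T=T or T2; c,s=np.cos(T[2]),np.sin(T[2]); d=np.array(P)[:2]-T[:2]; return np.array([c*d[0]+s*d[1],-s*d[0]+c*d[1]])
def blobs(im):
    """colour blobs: centroid, area, bbox"""
    h=cv2.cvtColor(im,cv2.COLOR_BGR2HSV); H,Sa,V=h[...,0],h[...,1],h[...,2]; out={}
    m=dict(red=((H<6)|(H>174))&(Sa>170)&(V>60),green=(H>60)&(H<85)&(Sa>80)&(V>40),wood=(H>11)&(H<20)&(Sa>110)&(V>170))
    for k,a in m.items():
        n,l,st,ce=cv2.connectedComponentsWithStats(a.astype(np.uint8))
        out[k]=[(int(st[i,4]),ce[i].round(1).tolist(),st[i,:4].tolist()) for i in range(1,n) if st[i,4]>150]
    return out
E
python3 - <<'E'
from h import *
s=r.sense();c=vision.get_calibration("wrist");im=vision.camera("wrist");cv2.imwrite("pics/w4.png",im)
print(s["tcp_pos"],heading(s["ee_rot"]))
for k,v in blobs(im).items(): print(k,v)
P=tf(T2,np.array([(-119,0,32),(-109,0,32),(-109,118,32),(-109,-118,32),(89,118,58),(89,-118,58),(-33,0,33),(-33,-82,33)])/1e3);print(proj("w",P,c).round(1).tolist())
g=cv2.medianBlur(cv2.cvtColor(im,cv2.COLOR_BGR2GRAY),3)
ci=cv2.HoughCircles(g,cv2.HOUGH_GRADIENT,1,25,param1=120,param2=14,minRadius=11,maxRadius=26)
for x,y,R in ci[0][:15]:
    if g[int(y),int(x)]<60: print("circ",x,y,R,toT(pix("w",(x,y),.033,c)).round(4))
E
```

```text
[0.5459217  0.20825779 0.20561707] 3.1908799355842596
red [(1910, [327.2, 175.2], [300, 153, 54, 43]), (1187, [319.3, 233.0], [295, 215, 52, 33])]
green [(1918, [245.6, 183.6], [220, 163, 53, 41]), (927, [245.6, 238.8], [222, 225, 51, 29])]
wood [(1301, [283.0, 57.6], [210, 51, 150, 14]), (154, [282.9, 267.8], [266, 266, 35, 5])]
[[331.0, 54.8], [330.7, 65.9], [452.9, 67.4], [208.2, 64.5], [440.1, 266.9], [214.1, 264.6], [328.8, 145.5], [248.4, 144.6]]
circ 244.5 140.5 19.9 [-0.0371 -0.0858]
circ 334.5 124.5 12.1 [-0.054   0.0052]
circ 40.5 283.5 21.0 [ 0.127  -0.3255]
circ 339.5 169.5 14.1 [-0.0083  0.0117]
circ 415.5 264.5 14.1 [0.0987 0.1006]
circ 71.5 202.5 12.1 [ 0.0304 -0.2732]
```

View pics/w4.png

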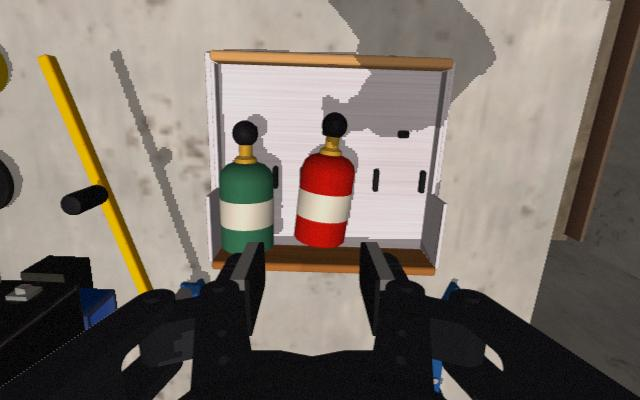

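Wrist picture: the tray is where predicted (grip board u 208–452, v 51–65). The red knob is at (334,124) with its cylinder slightly yawed, the green knob is at (245,133), and the bar is open at left. Green goes first.

```bash
cat >> h.py <<'E'
def tp(x,y,z,n=1,T=None):
    T=T or T2; return (*tf(T,[x,y,z])[0],T[2]+np.pi,n)
def lad(th,dx=0,dz=0,y=0): 
    s,c=np.sin(th),np.cos(th); return (.089-.028*s-.122*c+dx, y, .005+.028*c+.122*s-.018+dz)
E
python3 - <<'E'
from h import *
c=vision.get_calibration("wrist");im=cv2.imread("pics/w4.png")
for n,uv in(("red",(334.5,125)),("green",(245.3,133))): print(n,toT(pix("w",uv,.033,c)).round(4))
plan([tp(-.045,-.085,.07),tp(-.045,-.085,.027)],step=.045)
print();plan([tp(*lad(t,y=-.083)) for t in np.linspace(0,np.pi/2,16)[1:]],start=tp(*lad(0,y=-.083))[:4])
E
```

```text
red [-0.0507  0.0053]
green [-0.0416 -0.0849]
[0.0092, -0.0135, 0.034, 0.02, 0.0092, -0.0134, 0.034, 0.01, 0.0092, -0.0135, 0.0339, 0.02, 0.0092, -0.0136, 0.034, 0.02, 0.009, -0.0135, 0.034, 0.01]
[0.0, 0.0, 0.043, 0.0]

[0.0023, 0.0, -0.0126, 0.0, 0.0009, 0.0, -0.0122, 0.0, -0.0005, 0.0, -0.0115, 0.0, -0.0019, 0.0, -0.0109, 0.0, -0.0031, 0.0, -0.01, 0.0]
[-0.0045, 0.0, -0.0092, 0.0, -0.0058, 0.0, -0.008, 0.0, -0.007, 0.0, -0.007, 0.0, -0.008, 0.0, -0.0058, 0.0, -0.0092, 0.0, -0.0045, 0.0]
[-0.01, 0.0, -0.0031, 0.0, -0.0109, 0.0, -0.0019, 0.0, -0.0115, 0.0, -0.0005, 0.0, -0.0122, 0.0, 0.0009, 0.0, -0.0126, 0.0, 0.0023, 0.0]
```

Call:
{"api": "move_arm", "payload": {
  "commands": [0.0088, -0.0135, 0.034, 0, 0.0088, -0.0134, 0.034, 0, 0.0088, -0.0135, 0.0339, 0, 0.0088, -0.0136, 0.034, 0, 0.0086, -0.0135, 0.034, 0],
  "hand": 0.5
}}

```text
t: 22.35
tcp_pos: [0.5042, 0.1385, 0.0342]
ee_rot: [0.065, -3.141, -0.0]
wrist_force: [1.3, 0.2, -0.1]
opening: 0.496
grip_force: 0.0
```

Call:
{"api": "move_arm", "payload": {
  "commands": [0, 0, 0, 0, 0, 0, 0.022, 0, 0, 0, 0.021, 0, 0, 0, 0, 0]
}}

```text
t: 22.85
tcp_pos: [0.5044, 0.1392, -0.0083]
ee_rot: [0.068, -3.139, 0.0]
wrist_force: [0.3, 1.5, 0.3]
opening: 0.501
grip_force: 0.0
```

Call:
{"api": "move_arm", "payload": {
  "commands": [0, 0, 0, 0, 0, 0, 0, 0],
  "hand": 0.63,
  "grip_force": 30
}}

```text
t: 23.1
tcp_pos: [0.5055, 0.1392, -0.0069]
ee_rot: [-0.068, 3.14, 0.001]
wrist_force: [-0.4, 0.2, -0.2]
opening: 0.364
grip_force: 0.0
```

Call:
{"api": "move_arm", "payload": {
  "commands": [0, 0, 0.006, 0, 0, 0, 0.006, 0, 0, 0, 0, 0]
}}

```text
t: 23.48
tcp_pos: [0.5045, 0.1386, -0.0203]
ee_rot: [0.068, -3.14, 0.001]
wrist_force: [0.1, -0.4, -0.4]
opening: 0.37
grip_force: 0.0
```

Call:
{"api": "move_arm", "payload": {
  "commands": [0, 0, 0, 0, 0, 0, 0, 0, 0, 0, 0, 0],
  "hand": 1,
  "grip_force": 40
}}

```text
t: 23.85
tcp_pos: [0.5048, 0.1389, -0.0197]
ee_rot: [0.068, -3.141, 0.0]
wrist_force: [-1.4, 1.0, -0.6]
opening: 0.276
grip_force: 39.2
```

Call:
{"api": "move_arm", "payload": {
  "commands": [-0.003, 0.0005, 0, 0, -0.003, 0.0005, 0, 0, -0.003, 0, 0, 0, -0.002, 0, 0, 0, 0, 0, 0, 0]
}}

```text
t: 24.48
tcp_pos: [0.5138, 0.1405, -0.0199]
ee_rot: [0.069, -3.137, 0.001]
wrist_force: [-7.2, -0.6, 3.8]
opening: 0.277
grip_force: 39.5
```

Call:
{"api": "move_arm", "payload": {
  "commands": [-0.001, 0, 0, 0, 0, 0, 0, 0]
}}

```text
t: 24.72
tcp_pos: [0.5143, 0.1404, -0.0199]
ee_rot: [0.07, -3.137, 0.002]
wrist_force: [-7.5, -0.7, 4.5]
opening: 0.277
grip_force: 39.6
```

Call:
{"api": "move_arm", "payload": {
  "commands": [-0.001, 0, 0, 0, 0, 0, 0, 0]
}}

```text
t: 24.98
tcp_pos: [0.515, 0.1404, -0.0199]
ee_rot: [0.07, -3.136, 0.002]
wrist_force: [-9.6, -1.2, 5.1]
opening: 0.278
grip_force: 39.6
```

Call:
{"api": "move_arm", "payload": {
  "commands": [0.0023, 0.0, -0.0126, 0.0, 0.0009, 0.0, -0.0122, 0.0, -0.0005, 0.0, -0.0115, 0.0, -0.0019, 0.0, -0.0109, 0.0, -0.0031, 0.0, -0.01, 0.0]
}}

```text
t: 25.6
tcp_pos: [0.5209, 0.1404, 0.0386]
ee_rot: [-0.068, 3.14, -0.0]
wrist_force: [-0.9, 0.3, -1.7]
opening: 0.275
grip_force: 39.2
```

Call:
{"api": "move_arm", "payload": {
  "commands": [-0.0045, 0.0, -0.0092, 0.0, -0.0058, 0.0, -0.008, 0.0, -0.007, 0.0, -0.007, 0.0, -0.008, 0.0, -0.0058, 0.0, -0.0092, 0.0, -0.0045, 0.0]
}}

```text
t: 26.22
tcp_pos: [0.5547, 0.142, 0.0724]
ee_rot: [0.069, -3.14, 0.001]
wrist_force: [-5.3, -1.6, 2.0]
opening: 0.277
grip_force: 39.7
```

Run:
```python
from h import *
s=r.sense();print(s["tcp_pos"],toT(s["tcp_pos"]),s["wrist_force"])
im=vision.camera("side");print({k:v for k,v in blobs(im).items()})
```

```text
[0.55468709 0.14203147 0.07244062] [ 0.00425171 -0.08348736] [-5.31946967 -1.55103032  1.96805035]
{'red': [], 'green': [], 'wood': []}
```

Call:
{"api": "move_arm", "payload": {
  "commands": [-0.01, 0.0, -0.0031, 0.0, -0.0109, 0.0, -0.0019, 0.0, -0.0115, 0.0, -0.0005, 0.0, -0.0122, 0.0, 0.0009, 0.0, -0.0126, 0.0, 0.0023, 0.0]
}}

```text
t: 26.9
tcp_pos: [0.6109, 0.1456, 0.0747]
ee_rot: [0.071, -3.139, -0.001]
wrist_force: [-8.1, -0.0, 3.7]
opening: 0.277
grip_force: 39.9
```

Call:
{"api": "move_arm", "payload": {
  "commands": [0, 0, 0, 0, 0, 0, 0, 0]
}}

```text
t: 27.15
tcp_pos: [0.6124, 0.1442, 0.0742]
ee_rot: [-0.068, 3.14, 0.0]
wrist_force: [-0.4, 0.5, -2.4]
opening: 0.276
grip_force: 39.7
```

Run:
```python
from h import *
s=r.sense();print(s["tcp_pos"],toT(s["tcp_pos"]),s["wrist_force"],s["torque"])
im=vision.camera("side");c=C["side"]
q=tf(T2,np.array([(61,-82,45),(61,-82,5),(61,-82,90)])/1e3);print(proj("side",q).round())
cv2.imwrite("pics/s5.png",im)
h=cv2.cvtColor(im,cv2.COLOR_BGR2HSV)
a,b=proj("side",q)[0].astype(int)
for v in range(b-36,b+30,6): print(v,[tuple(int(t) for t in h[v,u]) for u in range(a-24,a+25,8)])
```

```text
[0.61237224 0.14422357 0.07424792] [ 0.0619785  -0.08346527] [-0.4340931   0.53984542 -2.41084611] [-0.03639844  0.03928299  0.03656928]
[[317. 241.]
 [317. 254.]
 [316. 225.]]
204 [(30, 17, 149), (28, 14, 223), (26, 16, 222), (12, 16, 78), (20, 136, 156), (19, 102, 115), (21, 193, 227)]
210 [(20, 97, 145), (25, 110, 246), (22, 190, 235), (0, 3, 79), (21, 61, 192), (28, 14, 224), (25, 14, 226)]
216 [(21, 133, 175), (32, 22, 209), (24, 49, 227), (15, 13, 76), (21, 11, 225), (30, 11, 229), (25, 12, 229)]
222 [(21, 11, 231), (72, 87, 140), (71, 80, 134), (30, 18, 198), (25, 15, 223), (26, 16, 222), (22, 12, 234)]
228 [(25, 19, 238), (71, 80, 128), (67, 67, 115), (35, 18, 157), (23, 14, 223), (25, 14, 226), (25, 13, 229)]
234 [(26, 22, 230), (48, 35, 145), (69, 50, 102), (27, 12, 233), (26, 16, 219), (18, 16, 203), (0, 6, 160)]
240 [(26, 30, 216), (22, 27, 178), (28, 23, 142), (15, 9, 168), (10, 10, 161), (5, 7, 233), (10, 3, 243)]
246 [(69, 65, 113), (22, 32, 153), (19, 19, 109), (0, 3, 241), (8, 14, 226), (0, 1, 243), (20, 3, 242)]
252 [(63, 43, 107), (1, 122, 214), (10, 74, 235), (27, 10, 244), (1, 159, 204), (1, 116, 154), (15, 38, 208)]
258 [(9, 10, 178), (2, 161, 225), (1, 162, 215), (24, 18, 233), (3, 131, 202), (3, 116, 158), (16, 36, 163)]
264 [(13, 124, 211), (3, 125, 178), (2, 125, 178), (23, 29, 192), (7, 71, 168), (3, 102, 150), (8, 13, 162)]
```

```bash
cat >> h.py <<'E'
def trayfit(im,c,T0,show=True):
    """grip board top corners from the wood blob -> tray pose"""
    h=cv2.cvtColor(im,cv2.COLOR_BGR2HSV); H,S_,V=h[...,0],h[...,1],h[...,2]
    m=((H>9)&(H<21)&(S_>90)&(V>90)).astype(np.uint8)
    X=[]
    for y in np.arange(-110,111,5):
        # sample across the top edge in tray x
        xs=np.arange(-170,-60,.5); P=tf(T0,np.c_[xs,np.full(len(xs),y),np.full(len(xs),32)]/1e3); q=proj("w",P,c)
        ok=(q[:,0]>=0)&(q[:,0]<639)&(q[:,1]>=0)&(q[:,1]<399)
        if ok.sum()<60: continue
        v=np.zeros(len(xs)); v[ok]=m[q[ok,1].round().astype(int),q[ok,0].round().astype(int)]
        k=np.convolve(v,np.ones(20),"same"); i=k.argmax()
        if k[i]>13: X.append((y,xs[v>0][np.abs(xs[v>0]-xs[i])<9].mean()))
    X=np.array(X); print("n",len(X))
    if len(X)<5: return None
    md=np.median(X[:,1]); X=X[np.abs(X[:,1]-md)<8]
    f=np.polyfit(X[:,0],X[:,1],1); print("x at y=0",f[1],"slope",f[0],"y range",X[:,0].min(),X[:,0].max())
    return f
E
python3 - <<'E'
from h import *
c=vision.get_calibration("wrist");im=vision.camera("wrist");cv2.imwrite("pics/w6.png",im)
trayfit(im,c,T2)
print(blobs(im)["red"],blobs(im)["wood"])
print(proj("w",tf(T2,np.array([(-114,0,32),(-114,-82,32),(-50,5,33)])/1e3),c).round())
c4=vision.get_calibration("wrist")
E
```

```text
n 0
[(5440, [414.6, 191.5], [369, 153, 92, 74]), (2108, [430.3, 277.4], [384, 251, 87, 46])] [(2555, [255.4, 49.1], [179, 15, 157, 69]), (1308, [569.5, 299.8], [497, 277, 143, 46])]
[[ 469. -100.]
 [ 316. -101.]
 [ 464.   31.]]
```

```bash
cat >> h.py <<'E'
def asc(im,x0=0,y0=0,x1=640,y1=400,sx=6,sy=10):
    h=cv2.cvtColor(im,cv2.COLOR_BGR2HSV)
    for v in range(y0,y1,sy):
        L=""
        for u in range(x0,x1,sx):
            H,S_,V=(int(t) for t in h[v,u])
            L+="#" if V<45 else ("R" if (H<6 or H>174) and S_>100 else "G" if 60<H<90 and S_>60 else "B" if 95<H<130 and S_>120 else "Y" if 22<=H<35 and S_>150 else "w" if 8<H<22 and S_>90 else "." if S_<30 and V>200 else "," if S_<60 and V>120 else "-")
        print(f"{v:3d} {L}")
E
python3 - <<'E'
from h import *
asc(cv2.imread("pics/w6.png")); print(); asc(cv2.imread("pics/s5.png"),200,180,420,300,2,4)
E
```

```text
0 Ywww,..............,,,....,,,,,............,..........,,,,--,wwwwwwwwwwww,,,,,,,,,,,,,.....---.,,,,,,,,,,,,
 10 YYwww............,..,,,................................,wwwwwwwwwwww,,,,,,,,,,,,,,,,,,,....,--.,,,,,,,,,,,,
 20 YYwwY...............,,,.,..............,............wwwwwwwwwwww,,,,,,,,,,,,,,,,,,,,,,,,....--,.,,,,,,,,,,,
 30 YYYwww........,......,,-,,,.....,.........,....-wwwwwwwwwww,,,,,,,,,,,,,,,,,,,,,,,,,,,,,,...---.,,,,,,,,,,,
 40 .YYYwww.....,......,.,,-,,,.,,,,,,.........wwwwwwwwwww,...,,,,,,,,,,,,,,,,,,,,,,,,,,,,,,,,..---.,,,.,.,,,,,
 50 .wYYwww,,.........,,,,,-,,,,,,,,,,,...-wwwwwwwwwww.......,,,,,,,,,,,,,,,,,,,,,,,,,,,,,,,,,,.---.,,,,,,.,,,,
 60 ..YYYwww..........,,,,.,,,.......,wwwwwwwwwww,............,,,,,,,,,,,,,,,,,,,,,,,,,,,,,,,,,.,--.,,.,..,,,,,
 70 ...YYYwww.........,,,,.,,,...,wwwwwwwwwww.................,,,,,,,,,,,,,,,,,,,,,,,,,,,,,,,,,,.--,.,...,.,,,,
 80 ....YYYwww.,,,..,,,,,,,.,,,,,..wwwww.......................,,,,,,,,,,,,,,,,,,,,,,,,-##,,,,,..---......,,,,,
 90 ....wYYYww,.,,,,,...,....,,-,,..,-,.........................,,,,,,##-,,,,,,,,,,,,,,##,,,,,
[... 6128 characters left out ...]
..........
276 .........BB--,.............................,-----www,,,,,,,,,,,,,..,,,,,,,,,,,,,,,,,,,,,,,,..,,.-,............
280 ........,BB--,...............................,-----ww,...........,...,,...,,,,,-,,,,,,,....,,,,,,.............
284 ........-BB-,,................................,-----ww-........,,,,,,,,.......,,,....,,,,,,,,.................
288 ........BB--,...................................--,---w-,,,,,,,,,,,,,,,........,,,,,,,.......,................
292 ........BB--,....................................,,----,,,,,,,,,,,,,,,,.,,,,,,,,,.....,,......................
296 .......-B--,,......................................-----,,,,,,,,,,,,,,,,,,,......,............................
```

```bash
cat >> h.py <<'E'
def board(im,c,T0):
    """fit tray pose from wrist view: mask overlap of grip board top (wood) by distance"""
    h=cv2.cvtColor(im,cv2.COLOR_BGR2HSV); H,S_,V=h[...,0],h[...,1],h[...,2]
    m=((H>8)&(H<22)&(S_>90)&(V>=80)).astype(np.uint8); n,l,st,ce=cv2.connectedComponentsWithStats(m)
    q=proj("w",tf(T0,np.array([[-.114,y,.032] for y in(-.1,-.05,0,.05,.1)])),c)
    i=max(range(1,n),key=lambda i: st[i,4]/(1+.02*min(np.hypot(*(ce[i]-a)) for a in q)) if st[i,4]>200 else 0)
    ys,xs=np.nonzero(l==i); P=np.array([pix("w",(u,v),.030,c)[:2] for u,v in zip(xs[::3],ys[::3])])
    (cx,cy),(a,b),an=cv2.minAreaRect((P*1000).astype(np.float32)); bx=cv2.boxPoints(((cx,cy),(a,b),an))
    print("blob",st[i].tolist(),"rect mm",round(a),round(b)); print(bx.round(1).tolist()); return bx
E
python3 - <<'E'
from h import *
c=vision.get_calibration("wrist"); board(cv2.imread("pics/w6.png"),c,[.57,.225,.36])
print(vision.get_calibration("wrist")["world_to_cam"][2][3])
E
```

```text
blob [179, 0, 254, 86, 5385] rect mm 13 156
[[469.1000061035156, 203.8000030517578], [525.0999755859375, 58.0], [537.0999755859375, 62.70000076293945], [481.1000061035156, 208.39999389648438]]
-0.09631527566568282
```

```bash
sed -i 's/^T2=.*/T2=[.5952,.2114,.3667]/' h.py
python3 - <<'E'
from h import *
s=r.sense();k=toT(s["tcp_pos"]);ps=heading(s["ee_rot"]);print(k,ps,s["tcp_pos"][2]+.033+.02)
c=vision.get_calibration("wrist");print("redknob",toT(pix("w",(402,108),.033,c)))
th=np.linspace(np.radians(54),np.pi/2,9)
W=[(*tp(*lad(t,dx=-.006,dz=.0,y=k[1]*(1-j/8)-.083*j/8))[:3],ps,1) for j,t in enumerate(th)]
W=[(w[0],w[1],w[2]-.002,w[3],w[4]) for w in W]  # tip is 20 below ball centre
print([ (w[2]+.02).__round__(4) for w in W]); plan(W)
E
```

```text
[-0.00832703 -0.06874589] 3.184787192868052 0.12736472190132592
redknob [-0.0548373   0.00564314]
[np.float64(0.1202), np.float64(0.1237), np.float64(0.1264), np.float64(0.1284), np.float64(0.1297), np.float64(0.1302), np.float64(0.1299), np.float64(0.1288), np.float64(0.127)]
[0.0029, -0.001, 0.0072, 0.0, -0.007, 0.0005, -0.0035, 0.0, -0.0075, 0.0006, -0.0027, 0.0, -0.0079, 0.0008, -0.0021, 0.0, -0.0084, 0.0009, -0.0012, 0.0]
[-0.0087, 0.0011, -0.0005, 0.0, -0.0091, 0.0011, 0.0003, 0.0, -0.0093, 0.0013, 0.001, 0.0, -0.0096, 0.0013, 0.0019, 0.0]
```

Call:
{"api": "move_arm", "payload": {
  "commands": [0, 0, -0.0015, 0, -0.008, 0.0008, 0, 0, -0.008, 0.0008, 0, 0, -0.008, 0.0008, 0, 0, -0.008, 0.0008, 0, 0]
}}

```text
t: 27.88
tcp_pos: [0.6443, 0.1492, 0.0757]
ee_rot: [0.068, -3.141, 0.0]
wrist_force: [-0.2, 0.2, -1.9]
opening: 0.279
grip_force: 39.2
```

Call:
{"api": "move_arm", "payload": {
  "commands": [-0.008, 0.0008, 0, 0, -0.008, 0.0008, 0, 0, -0.008, 0.0008, 0, 0, -0.006, 0.0008, 0, 0, 0, 0, 0, 0]
}}

```text
t: 28.5
tcp_pos: [0.6741, 0.1538, 0.0758]
ee_rot: [-0.068, 3.14, 0.001]
wrist_force: [1.0, 0.0, 0.4]
opening: 0.004
grip_force: 0.1
```

Run:
```python
from h import *
s=r.sense();print(s["tcp_pos"],s["wrist_force"],s["opening"])
c=vision.get_calibration("wrist");im=vision.camera("wrist");cv2.imwrite("pics/w7.png",im); asc(im,150,0,640,350,6,12)
asc(vision.camera("side"),260,190,370,290,2,4)
board(im,c,[.6,.21,.367])
```

```text
[0.67411033 0.15382368 0.07583166] [1.00785406 0.0165619  0.37856142] 0.0036054617280104105
  0 ,,,..-,,......................,,,,,,,-#######,,,,,,,,,,,,,,,,........,--,......,,,
 12 ,.....-,.......................,,,,,,,######,,,,,,,,,,,,,,,,,,........---.,,......
 24 ,......-,........................,,,,,##wwww,,,,,,,,,,,,,,,,,,,.......---.,.......
 36 ,,......-,......................,,,,,,,,wwww,,,,,,,,,,,,,,,,,,,,,..-##---.........
 48 ,,......,,......................,,,,,,,wwwwwRRRRR,,,,,,,,,,,,,,,,...##---.........
 60 ,,,......-,.........,............,,,,,-RRRRRRRRRRRR,,,-##,,,,,,,,,..###-----------
 72 .,,,......-,......###.............,,,RRRRRRRRRRRRRRR,,,##,,,,,,,,,.....-----------
 84 .,,,,......-,.......................RRRRRRRRRRRRRRRR,,,##,,,,,,,,,.....-----------
 96 ..,,,.......-,....................,,RRRRRRRRRRRRRRRR,,,,,,,,,,,,.......,----------
108 ...,,,......,,,..................,,#RRRRRRRRRRRRRRR,,,,,,,,,............----------
120 ....,,.......-,.............-#..,,,,#RRRRRR,,,,,,,,,,,,,,,..............----------
132 ....,,,....,..-,........,,,,.#-,,,,,---,,,,,,,,
[... 2610 characters left out ...]
-,,,,,,,---
258 .......,wwwwwww---RRRRRRRR,,,,,,RRRRRRw,,,--,,,,,,,,,,-
262 ........,wwwwwww-,RRRRRRRR,,,,,,-RRRR-,,,-,,,,,,,,,,,,,
266 ..........-w---www-RRRRRRR-,,,,,-RR--,,,,,,,,,,,,,,,,,,
270 ...........,----wwwwRR---R-,,,,,,,,,,,,,,,,,,,,,,,,,,,.
274 .............-----www--,,,,,,,,,--,,,,,,,,,,,,,,,,,,,..
278 ..............,-----ww-,,,,,,,,,,,,,,,,..,,,,,,,,,,....
282 ................-----www....,,,....,,,,,,,,,,,,,.,.....
286 .................,-----ww,...,,,,,,,,,,,,,,,,.......,,,
blob [27, 0, 123, 267, 3557] rect mm 174 10
[[550.7000122070312, -9.800000190734863], [553.5999755859375, -19.299999237060547], [720.2000122070312, 32.400001525878906], [717.2999877929688, 41.79999923706055]]
```

Call:
{"api": "move_arm", "payload": {
  "commands": [0, 0, -0.03, 0, 0, 0, -0.04, 0, 0.02, 0, -0.04, 0, 0.03, 0, -0.02, 0, 0, 0, 0, 0]
}}

```text
t: 29.22
tcp_pos: [0.6226, 0.1522, 0.2082]
ee_rot: [-0.072, 3.138, -0.001]
wrist_force: [-0.0, 0.1, -0.0]
opening: -0.0
grip_force: 0.0
```

Run:
```python
from h import *
s=r.sense();print(s["t"],s["tcp_pos"])
c=vision.get_calibration("wrist");im=vision.camera("wrist");cv2.imwrite("pics/w8.png",im); asc(im,100,0,640,340,5,10)
board(im,c,[.6,.21,.367])
asc(vision.camera("side"),260,190,370,290,2,4)
```

```text
29.225 [0.62260868 0.15224856 0.20815147]
  0 ..,YYw,.......,,..............,.............,....,,,,,,-,,,,,,,,wwwwwww,,,..,,,....,,......,,.........,,,,,,
 10 ...YYYw,,.....,,,,.................,.............,,,,,-,,,wwwwwwwww,,,--,,,.,,,,...,.,,.,,,,,,,.,,,,.,.,,.,,
 20 ...,YYw-.......,,,..,,,,..,...,.,...........,,,,,,..,wwwwwwww-,,,,,,,,,-,,,,,,,,,,,,,,,,,,,,,,,,,.,...,,....
 30 .....YYw........,,..........................,,,-wwwwwwww,,,,,,,,,,,,,,,-,,,,,,,,,,,,,,,,.,,,,,,,,,...,,,,...
 40 .....wYYw..,.....,,,......................wwwwwwww...,,,,,,,,,,,,,,,,,,--,,,,,,,,,,,,,,,,,,.,,,,,,,,,,,,..,,
 50 ......YYww.......,,,,,...,,.....,,..-wwwwwwww........,,,,,,,,,,,,,,,,,,,-,,,,,,.,,,,,,,,,,,,,,,,,,,,,,,.,,..
 60 .......YYw,....,,,,,,,,,,.,,,,.wwwwwwww...............,,,,,,,,,,,,,,,,,,--,,,,,,.,,,.,,,,.,,,,,,,,,..,,,....
 70 ....,,,.YYw....,,,,,,..,.,wwwwwww-.....................,,,,,,,,,,,,,,,,,,-,,,,,.,,,,..,,,,,,,,,.,,,,,.,..,..
 80 .......,wYYw.,.,,,.,,,,,.www........................,,,,,,,,,,,,,###,,,,,-,.,...,,,,,,,,,.,,,,,,,,.,..,.....
 90 ....,..,,YYw-.,..,..,-,,,..,.........
[... 3778 characters left out ...]
----,,,,,,,,,,,,..............,w-www,...
246 B-B---wwww-,,,,,,,,,,----........,.............,-wwww-.
250 ,,,,,,wwwwww,,,,,,,,,,.,......-RRRRR-....,--,.....---ww
254 ......--wwwww-,,,,RRRRRRR......-RRRRR-www----,......-w-
258 .......-wwwwwww---RRRRRRRR.....,RRRRRRw,,,,,,.........,
262 ........,wwwwwwww-RRRRRRRR,,,,,,-RRRR-,,,-,............
266 ..........-w---www-RRRRRRR-,,,,,-R---,,,,,,,,,,,...,,,,
270 ...........,-----www-RR----,,,,,,,,,,,,,,,,,,,,,,,,,,,,
274 .............-----www---,,,,,,,,--,,,,,,,,,,,,,,,,,,,,,
278 ..............,-----ww-,,,,,,,......,,,..,,,,,,,,,,,,,,
282 ................------ww...........,,,,,,,,,,,,,,,,,,,,
286 .................,-----ww,...,,,,,,,,,,,,...,,,...,,,,,
```

Run:
```python
from h import *
print(proj("scene",[[.70,.16,.1],[.66,.15,.12],[.68,.157,.01]]).round(),proj("side",[[.70,.16,.1],[.66,.15,.12]]).round())
im=vision.camera("scene");cv2.imwrite("pics/s9.png",im)
asc(im,215,180,330,290,1,2)
```

```text
[[224. 219.]
 [238. 215.]
 [234. 253.]] [[280. 226.]
 [296. 216.]]
180 wwwwwwwwww-#########################################################################--,,,,,,,,,,,,,,,,,,,--GG-,,,--
182 wwwwwwwwwwwwwwww-####################################################-##############--,,,,,,,,,,,,,,,,,,,,,,,,,,,,,
184 wwwwwwwwwwwwwwww---B-B-##############################################-######----####--,,,,,,,,,,,,,,,,,,,,,,,,,,,,,
186 wwwwwwwwwwwwwwww--------------#######################################-#####-,,,,-###--,,,,,,,,,,,,,,,,,,,,,,,,,,,,,
188 wwwwwwwwwwwwwwww---BBBBB-----BBBBB###################################-#####------####-,,,,,,,,,,,,,,,,,,,,,,,,,,,,,
190 wwwwwwwwwwwwwwww---BBBBBBBBB--BBBBBBBBBBB############################-####-------#####----,,,,,,,,,,,,,,,,,,,,,,,,,
192 wwwwwwwwwwwwwwwww--BBBBBBBBB--BBBBBBBBBBBBBBBBB--####################-######--#####BBBBBBBBB---,,,,,,,,,,,,,,,,,,,,
194 wwwwwwwwwwwwwwwww--BBBBBBBBBB-BBBBBBBBBBBBBBBB-------B-##############-##########BBBBBBBBBBB-,,,,,,,,,,,,,,,,,,,,,,,
196 wwwwwwwwwwwwwwwww---BBBBBBBBB-BBBBBBBBBBBBBB---BBB------------#######
[... 4866 characters left out ...]
,,,-RRRRRRRRRRRRRRRRRR-,,,,,,,,,-#####--,,,,..................wwwwwww-,-,,,,,.,,,,,,,,,............,
280 ,,,,,,,,,,,,,,,,,,,,,---RRRRRRRRRRR-,,,,,,,,,,,-##--,,,.....................wwwwwwww,,,,,,,,,,,,,,,,...............
282 ,,,,,,,,,,,,,,,,,-#------,,,,,,,,,,,,,,,,,,,,,,-#--,,,,....................wwwwwwww,,,,,,,,,,,,,,,.................
284 .,,,,,,,,,,,,,,,,-#########-,,,,,,,,,,,,,,,,,,,,,,,,,,,,,,...............,wwwwwwww,,,,,,,,,,,,,,,,,................
286 ........,.,,,,,,,,,---------,,,,,,,,,,,,,,,,,,,,,,,,,,,,,,,..............wwwwwwww-,-,,,,,,,,,,,,,,,,,,,............
288 .................,,,,,,,,,,,,,,,,,,,,,,,,,,,,,,,,,,,,,,,,,..............-wwwwwww-,-,,,,,,,,,,,,,,,,,,,,,,...,,.....
```

Run:
```python
from h import *
def tri(a,b):
    o=least_squares(lambda P:np.r_[proj("scene",P)[0]-a,proj("side",P)[0]-b],[.67,.15,.1]);return o.x,o.fun
for n,a,b in(("neck",(231.5,220),(288,224)),("band",(232,246),(291,244)),("green top ctr",(231.5,232),(290,233))):
    x,f=tri(a,b);print(n,x.round(4),f.round(1),toT(x).round(4))
x=least_squares(lambda P:np.r_[proj("scene",P)[0]-(229,212.5),(P[2]-.118)*3000],[.67,.15,.1]).x;print("knob if z .118",x,toT(x),proj("side",x))
x=least_squares(lambda P:np.r_[proj("scene",P)[0]-(229,212.5),(P[2]-.127)*3000],[.67,.15,.1]).x;print("knob if z .127",x,toT(x),proj("side",x))
c=vision.get_calibration("wrist");print("wrist neck z.1",toT(pix("w",(316,243),.1,c)))
```

```text
neck [0.68   0.1539 0.1017] [ 0.  -0.1  0.   0.1] [ 0.0585 -0.084 ]
band [0.6739 0.1654 0.0448] [ 0.2 -2.5  0.8  2.5] [ 0.057  -0.0711]
green top ctr [0.6757 0.1612 0.0772] [ 0.1 -1.3  0.4  1.3] [ 0.0571 -0.0757]
knob if z .118 [0.68782188 0.15203058 0.118     ] [ 0.06517785 -0.08863063] [[284.40190799 217.99929225]]
knob if z .127 [0.67479369 0.16349876 0.127     ] [ 0.05712759 -0.07325382] [[289.66419171 216.55165966]]
wrist neck z.1 [ 0.05169043 -0.07901922]
```

Triangulated, the green neck is at z = 0.102 and the knob lies over it, so green stands upright at tray (58, −80). The tray yawed 0.37 rad meanwhile. Red is next, kept clear of the board while it rises.

Run:
```python
from h import *
c=vision.get_calibration("wrist");print(toT(pix("w",(361,100),.033,c)))
k=toT(pix("w",(361,100),.033,c))
plan([tp(k[0],k[1],.2),tp(k[0],k[1],.07),tp(k[0],k[1],.014)])
print()
dx=k[0]+.033
plan([tp(*lad(t,dx=dx,dz=-.002+.0015*np.sin(t),y=k[1]*(1-j/15))) for j,t in enumerate(np.linspace(0,np.pi/2,16)) if j],start=(*tp(k[0],k[1],.013)[:3],T2[2]+np.pi))
```

```text
[-0.05107845  0.0026917 ]
[0.0377, 0.0241, 0.0191, -0.93, 0.0332, 0.0299, 0.019, -0.93, 0.0, 0.0, 0.0433, 0.0, 0.0, 0.0, 0.0434, 0.0, 0.0, 0.0001, 0.0433, 0.0]
[0.0, 0.0, 0.028, 0.0, 0.0, 0.0, 0.028, 0.0]

[0.0023, -0.0002, -0.0128, 0.0, 0.0009, -0.0002, -0.0123, 0.0, -0.0005, -0.0001, -0.0117, 0.0, -0.0019, -0.0002, -0.011, 0.0, -0.0031, -0.0002, -0.0102, 0.0]
[-0.0045, -0.0002, -0.0092, 0.0, -0.0058, -0.0002, -0.0082, 0.0, -0.007, -0.0001, -0.0071, 0.0, -0.008, -0.0002, -0.0059, 0.0, -0.0092, -0.0002, -0.0046, 0.0]
[-0.01, -0.0002, -0.0032, 0.0, -0.0109, -0.0002, -0.0019, 0.0, -0.0115, -0.0001, -0.0005, 0.0, -0.0122, -0.0002, 0.0008, 0.0, -0.0126, -0.0002, 0.0023, 0.0]
```

Call:
{"api": "move_arm", "payload": {
  "commands": [0.0387, 0.0245, 0.019, -0.93, 0.0342, 0.0305, 0.019, -0.93, 0, 0, 0.043, 0, 0, 0, 0.043, 0, 0, 0, 0.043, 0],
  "hand": 0.5
}}

```text
t: 30.0
tcp_pos: [0.5442, 0.1967, 0.0363]
ee_rot: [0.574, -3.087, -0.0]
wrist_force: [0.3, -0.6, 0.1]
opening: 0.502
grip_force: 0.0
```

Call:
{"api": "move_arm", "payload": {
  "commands": [0, 0, 0, 0, 0, 0, 0.02, 0, 0, 0, 0.02, 0, 0, 0, 0.016, 0, 0, 0, 0, 0]
}}

```text
t: 30.62
tcp_pos: [0.5433, 0.1966, -0.0184]
ee_rot: [0.575, -3.086, 0.001]
wrist_force: [-0.3, -0.1, 0.3]
opening: 0.501
grip_force: 0.0
```

Call:
{"api": "move_arm", "payload": {
  "commands": [0, 0, 0, 0, 0, 0, 0, 0, 0, 0, 0, 0, 0, 0, 0, 0],
  "hand": 1,
  "grip_force": 50
}}

```text
t: 31.12
tcp_pos: [0.5444, 0.1973, -0.0167]
ee_rot: [-0.575, 3.088, 0.0]
wrist_force: [-0.4, -0.6, 2.4]
opening: 0.274
grip_force: 49.0
```

Call:
{"api": "move_arm", "payload": {
  "commands": [0.0023, 0, -0.0128, 0, 0.0009, 0, -0.0123, 0, -0.0005, 0, -0.0117, 0, 0, 0, 0, 0]
}}

```text
t: 31.62
tcp_pos: [0.5423, 0.1963, 0.021]
ee_rot: [-0.574, 3.087, 0.0]
wrist_force: [-1.2, -0.1, -0.0]
opening: 0.274
grip_force: 49.0
```

Call:
{"api": "move_arm", "payload": {
  "commands": [-0.0019, 0, -0.011, 0, -0.0031, 0, -0.0102, 0, -0.0045, 0, -0.0092, 0, -0.0058, 0, -0.0082, 0, 0, 0, 0, 0]
}}

```text
t: 32.25
tcp_pos: [0.5568, 0.2021, 0.0591]
ee_rot: [-0.574, 3.087, 0.001]
wrist_force: [-0.5, 0.1, -1.0]
opening: 0.267
grip_force: 49.0
```

Call:
{"api": "move_arm", "payload": {
  "commands": [-0.007, 0, -0.0072, 0, -0.008, 0, -0.006, 0, -0.0092, 0, -0.0046, 0, 0, 0, 0, 0]
}}

```text
t: 32.75
tcp_pos: [0.5794, 0.2109, 0.0765]
ee_rot: [-0.574, 3.088, 0.001]
wrist_force: [-0.8, -0.1, -1.6]
opening: 0.271
grip_force: 49.1
```

Run:
```python
from h import *
s=r.sense();print(s["tcp_pos"],toT(s["tcp_pos"]),s["wrist_force"],s["opening"])
im=vision.camera("scene");asc(im,205,190,300,290,1,3)
```

```text
[0.57940784 0.21091329 0.07646501] [-0.01491673  0.00520772] [-0.80414892 -0.13412645 -1.59150074] 0.27050322074260474
190 wwwwwwwwwwwwwwwwwwww-#############################--##--#######################-#####------####
193 wwwwwwwwwwwwwwwwwwwwwwww-#########################---#-BB---B-#################-############BBB
196 wwwwwwwwwwwwwwwwwwwwwwwww##############################-BBBB------B--B-########-#######BBBBBBBB
199 wwwwwwwwwwwwwwwwwwwwwwww###---#######################----BBBBBBBBBBBB-BBBBBBBBBB##BBBBBBBBBBB-,
202 wwwwwwwwwwwwwwwwwwwwwwww##-----########################--BBBBBBBBBBBB-BBBBBBBBBBBBBBBBBB-------
205 wwwwwwwwwwwwwwwwwwwwww-,-------#########################--BBBBBBBBBBB--BBBBBBBBBBBB----------##
208 wwwwwwwwwwwwwwwww-,,-##--------######################-##--BBBBBBBBBBB--BBBBBBBBB######--#######
211 wwwwwwwwwww-,,,,,,,-###--------#####################wYYYYYYYYYY-w--B---BBBB####################
214 wwwww-,,,,,,,,,,,,-##------#-#####--##############-wYYYYYYYYYYYYYYYYYYYYYYYYYYYYYYYYYY#########
217 ,--BB,,,,,,,,,,,,,,###-----#######################-,,,,,,,,,,,,,---wwwYYYYYYY
[... 1718 characters left out ...]

271 wwww-,,,,,,-RRRRRRR-,,,,,,,,........,----#####-,..........................................wwwww
274 ww-,,,..,,,,,,,,,,,,,,,,,,,,,,,,,,......................................................,wwwwww
277 ,,,,.,,,,,,,,,,,,,,,,,,,,,,,,,,,,,,,,,,,,..................,...........................,wwwwwww
280 ,,.,,,,,,,,,,,,,,,,,,,,,,,,,,,,,,,,,,,,,,,,,,.....,,,,,,,-##-,.......................,wwwwwwww,
283 ......,,,,,,,,,,,,,,,,,,,,,#########--,,,,,,,,,,,,,,,,,,,,--,,,.....................,wwwwwww-,-
286 ............,,,,,,,,,,,,,,,,,---------,,,,,,,,,,,,,,,,,,,,,,.......................wwwwwwww-,-,
289 ................,,,,,,,,,,,,,,,,,,,,,,,,,,,,,,,,,,,,,,,,,.........................wwwwwww-,,,,,
```

Call:
{"api": "move_arm", "payload": {
  "commands": [-0.01, 0, -0.0036, 0, -0.0109, 0, -0.0019, 0, -0.0115, 0, -0.0005, 0, 0, 0, 0, 0]
}}

```text
t: 33.3
tcp_pos: [0.6096, 0.2225, 0.0819]
ee_rot: [-0.574, 3.088, 0.001]
wrist_force: [-0.5, 0.4, -2.4]
opening: 0.275
grip_force: 49.1
```

Call:
{"api": "move_arm", "payload": {
  "commands": [-0.0122, 0, 0.0008, 0, -0.0126, 0, 0.0013, 0, 0, 0, 0, 0]
}}

```text
t: 33.67
tcp_pos: [0.6335, 0.2316, 0.0806]
ee_rot: [-0.573, 3.087, 0.001]
wrist_force: [0.3, -0.8, 4.2]
opening: 0.27
grip_force: 49.6
```

Run:
```python
from h import *
s=r.sense();print(s["tcp_pos"],toT(s["tcp_pos"]),s["wrist_force"],s["opening"])
im=vision.camera("scene");asc(im,205,200,275,280,1,3)
```

```text
[0.6335042  0.23160654 0.08064844] [0.04300236 0.00512966] [ 0.33766979 -0.81346777  4.17588845] 0.2697470181352518
200 --#########################w-----BBBBBBB-BBBBBBB#######--BBBBBBBBBBBB-
203 ---########################-,,,,,,,,,,,--BB############--BBBBBBBBBBBB-
206 ---########################,,,,,,,,,,,,,,,-############---BBBBBBBBBBB-
209 ####--#######################-,,,,,,,,,,,,,,--------Y###----BBBBBBBBB-
212 ##############################,,,,,,.,.,.,,-------YYYYYYYYYYYYYYYYYwww
215 #######-,,-#################-,,,,,,,,,,,,.,,----------wwwYYYYYYYYYYYYY
218 ########-,,#########---wYwww,,,,,,,,,,,,,,,,,-----,,........,,,,,,,,,,
221 #-###################--wwYwYww-GG,,,,,,,,,,,,------,......,.,,,,,,,,,,
224 #####################---------GGGGGGG,......,,-----,..............,,,,
227 BBBBB-#######----######GGGGGGGGGGGGGGG,.,,,.,,-----,,.....,.....,,,,,.
230 -,,,,-#######-,--#######GGGGGGGGGGGGGG,,,,,,,,,,,,,-,...........,,,,,,
233 ,,,,,,-######-----######GGGGGGGGGGGGGG--,,,,,,,,,,--,,................
236 ,,,,.,,#######----wwwww-GGGGGGGGGGGGGG--,,,,,,,,,,-BB,,...............
239 ,,,,,
[... 340 characters left out ...]
,,,,---######--,,,,,,,,,,
254 wwwwRRRRRRRRRRRRRRRRRRRRRRRRR--GGGGGGGGG-,............................
257 www-,-RRRRRRRRRRRRRRRRRRRRRRR-GGGGGGGGG-,,............................
260 www-,,,--RRRRRRRRRRRRRRRR-----GGGG--,,,,,,,,,,,,,...................,#
263 www-,,,,,,,,,,,,,,,,,,,,,,,--,,,,,,,,,,,.,--#######,..................
266 www--,,,,,,,,,,,,,,,,,,,,,---,,,,,,,,.................................
269 wwwRRRR-,,,,,,,,,,,,,,,,-RRR,.......,#######--,.......................
272 www-RRRRRRRRRRRRRRRRRRRRRRRR,........,,,,,,---,,......................
275 w-,,,RRRRRRRRRRRRRRRRRRRRR,,,,,,......................................
278 ,,,,,,,,,-RRRRRRRRRRR-,,,,,,,,,,,,,,......................,,,.........
```

Call:
{"api": "move_arm", "payload": {
  "commands": [0, 0, -0.001, 0, 0, 0, 0, 0, -0.004, -0.001, 0, 0, -0.004, -0.001, 0, 0, -0.004, -0.001, 0, 0]
}}

```text
t: 34.35
tcp_pos: [0.6441, 0.2324, 0.0805]
ee_rot: [0.575, -3.088, -0.0]
wrist_force: [-1.0, 0.6, -0.6]
opening: 0.267
grip_force: 48.9
```

Call:
{"api": "move_arm", "payload": {
  "commands": [-0.003, 0, 0, 0, 0, 0, 0, 0, 0, 0, 0, 0]
}}

```text
t: 34.72
tcp_pos: [0.6467, 0.2332, 0.0806]
ee_rot: [0.575, -3.088, 0.001]
wrist_force: [-0.4, -0.4, -2.1]
opening: 0.268
grip_force: 49.0
```

Call:
{"api": "move_arm", "payload": {
  "commands": [0, 0, 0.001, 0, 0, 0, 0.001, 0, 0, 0, 0, 0]
}}

```text
t: 35.1
tcp_pos: [0.6476, 0.2337, 0.0799]
ee_rot: [-0.574, 3.087, 0.0]
wrist_force: [-1.0, -1.5, 4.7]
opening: 0.271
grip_force: 49.5
```

Call:
{"api": "move_arm", "payload": {
  "commands": [0, 0, 0, 0, 0, 0, 0, 0, 0, 0, -0.01, 0, 0, 0, -0.03, 0, 0, 0, -0.04, 0],
  "hand": 0.5
}}

```text
t: 35.72
tcp_pos: [0.6463, 0.2336, 0.1595]
ee_rot: [0.575, -3.087, -0.001]
wrist_force: [1.1, 0.3, 0.7]
opening: 0.499
grip_force: 0.0
```

Call:
{"api": "move_arm", "payload": {
  "commands": [0.03, 0, -0.02, 0, 0.03, 0, 0, 0, 0, 0, 0, 0]
}}

```text
t: 36.1
tcp_pos: [0.5897, 0.2116, 0.1801]
ee_rot: [-0.577, 3.087, -0.002]
wrist_force: [0.5, 0.4, 0.5]
opening: 0.507
grip_force: 0.0
```

Run:
```python
from h import *
s=r.sense();print(s["t"],s["tcp_pos"],toT(s["tcp_pos"]),s["wrist_force"])
c=vision.get_calibration("wrist");im=vision.camera("wrist");cv2.imwrite("pics/w10.png",im);board(im,c,T2)
asc(im,150,100,500,290,4,7)
sc=vision.camera("scene");cv2.imwrite("pics/s10.png",sc);si=vision.camera("side");cv2.imwrite("pics/d10.png",si);asc(sc,195,200,260,285,1,3);asc(si,260,200,340,280,1,3)
```

```text
36.1 [0.58972563 0.21164465 0.18008272] [-0.00502269  0.00219115] [0.48696657 0.3946021  0.51530268]
blob [178, 53, 263, 14, 3629] rect mm 11 234
[[441.29998779296875, 277.1000061035156], [525.7000122070312, 58.599998474121094], [535.7999877929688, 62.5], [451.3999938964844, 281.0]]
100 ,,--,,,,.,-,..................................................,,,,,,,,-,,,,,,--,,,,,,,,,
107 ,---,,,,..-,...............................................,,,,,,,,,,--,,,,,,-,,,,,,,,,,
114 ,,--,,,,..-,.............................................,,,,,,,,,,,,--,,----,,,,,,,,,,,
121 ,,-,,,,,..-,.............................................,,,,,,,,,,,,-,,,--,,,,,,,,,,,,,
128 ,---,,,,..--..................................,,,....,,,,,,,,,,,,,,,,-,,---,,,,,,,,,,-,,
135 ,,--,,,,..--,.....-##-.................###....,,,,,,,,,,,,,###,,,,,,,-,,--,,,,,,,,,,,,,,
142 ,,-,,,,,,.,-,.................................,,,,,,,,,,,,,,,,,,,,,,,-,,-,,--,,,---,,,,,
149 ,,-,,,,,,..-,.................................,,,,,,,,,,,,,,,,,,,,,,--,,,,,--,,,--,,,,,,
156 ,,,,,,,,,..-,..................................,,,,,,,,,,,,,,,,,,,,,
[... 5412 characters left out ...]
....................
257 .............,-wwwwwwwwwwwww----RRRRRRRRRRRRRRR--,,,,--,,,......................
260 ...............,www-www-wwwwww-,,,,,,,,,,,,,,,,,,,,,........,,,.................
263 .................,-ww-w----wwwwww-,,,,,,,,,,,,,,,,,,,,,----,,,,.................
266 ...................,-ww-------wwwww-,,,,,,,,,,,,,,,,,...........................
269 ......................----------wwwww-,,,,,,,,------,...........................
272 .......................,----------wwwwww--R---------,,,.........,,,,,,-,,.......
275 ..........................,----------wwwwww--------,,,,,,,,....,,,,,,...........
278 ............................,-----------wwwww-,,,,,,,,,,,,,.............,,,,,,..
```

```bash
cat >> h.py <<'E'
def tri(a,b):
    o=least_squares(lambda P:np.r_[proj("scene",P)[0]-a,proj("side",P)[0]-b],[.67,.15,.1]);return o.x,o.fun
E
python3 - <<'E'
from h import *
for n,a,b in(("red neck",(216,237),(300,238)),("green neck",(230.7,221),(288,224.5))):
    x,f=tri(a,b);print(n,x.round(4),f.round(1),toT(x).round(4))
print(toT(pix("scene",(207.5,227),.127)),"redknob; green",toT(pix("scene",(229.5,212),.127)))
E
```

```text
red neck [0.6532 0.2263 0.1019] [ 0.  -0.3  0.1  0.3] [ 0.0595 -0.0069]
green neck [0.6798 0.1566 0.101 ] [ 0.  -0.4  0.1  0.4] [ 0.0594 -0.0815]
[ 0.07368865 -0.00221169] redknob; green [ 0.05704935 -0.07576196]
```

```bash
sed -i 's/^T2=.*/T2=[.5949,.2108,.368]/' h.py
python3 - <<'E'
from h import *
g=lambda p,x=-.114,z=.013:(*tf(p,[x,0,z])[0],p[2]+np.pi/2)
a=np.array(T2); b=np.array([*tf(DOCK,[-.16,0,0])[0][:2],.041]); print(b)
G=g(a)
plan([(G[0],G[1],.19,G[3]),(G[0],G[1],.06,G[3]),G]); print()
plan([(*g(a+(b-a)*k),1) for k in np.linspace(0,1,16)[1:]],start=G)
E
```

```text
[0.57063446 0.22894184 0.041     ]
[0.0111, -0.0002, 0.0022, 0.9, 0.011, -0.002, 0.0023, 0.9, 0.0105, -0.0037, 0.0022, 0.9, 0.0099, -0.0053, 0.0022, 0.9, 0.0088, -0.0067, 0.0022, 0.9]
[0.0078, -0.008, 0.0023, 0.9, 0.0063, -0.0092, 0.0022, 0.9, 0.0049, -0.01, 0.0022, 0.9, 0.0032, -0.0107, 0.0023, 0.9, 0.0015, -0.011, 0.0022, 0.9]
[0.0, 0.0, 0.0433, 0.0, 0.0, 0.0, 0.0434, 0.0, 0.0, 0.0, 0.0433, 0.0, 0.0, 0.0, 0.047, 0.0]

[0.0042, -0.001, 0.0, 0.12, 0.0042, -0.0011, 0.0, 0.13, 0.0041, -0.0011, 0.0, 0.12, 0.0041, -0.0012, 0.0, 0.13, 0.0041, -0.0012, 0.0, 0.12]
[0.0041, -0.0012, 0.0, 0.13, 0.004, -0.0013, 0.0, 0.12, 0.0041, -0.0013, 0.0, 0.13, 0.0039, -0.0013, 0.0, 0.12, 0.004, -0.0014, 0.0, 0.13]
[0.0039, -0.0014, 0.0, 0.12, 0.0039, -0.0014, 0.0, 0.13, 0.0039, -0.0014, 0.0, 0.12, 0.0038, -0.0015, 0.0, 0.13, 0.0038, -0.0015, 0.0, 0.12]
```

Call:
{"api": "move_arm", "payload": {
  "commands": [0.0111, -0.0002, 0.0022, 0.9, 0.011, -0.002, 0.0023, 0.9, 0.0105, -0.0037, 0.0022, 0.9, 0.0099, -0.0053, 0.0022, 0.9, 0.0088, -0.0067, 0.0022, 0.9],
  "hand": 0.6
}}

```text
t: 36.88
tcp_pos: [0.5397, 0.1913, 0.1677]
ee_rot: [-0.659, -3.072, -0.002]
wrist_force: [0.3, 0.8, -1.1]
opening: 0.402
grip_force: 0.0
```

Call:
{"api": "move_arm", "payload": {
  "commands": [0.0078, -0.008, 0.0023, 0.9, 0.0063, -0.0092, 0.0022, 0.9, 0.0049, -0.01, 0.0022, 0.9, 0.0032, -0.0107, 0.0023, 0.9, 0.0015, -0.011, 0.0022, 0.9]
}}

```text
t: 37.5
tcp_pos: [0.4881, 0.1703, 0.1567]
ee_rot: [-1.783, -2.586, -0.001]
wrist_force: [-0.2, 0.7, -0.5]
opening: 0.399
grip_force: 0.0
```

Call:
{"api": "move_arm", "payload": {
  "commands": [0, 0, 0, 0, 0, 0, 0.04, 0, 0, 0, 0.04, 0, 0, 0, 0, 0]
}}

```text
t: 38.0
tcp_pos: [0.4864, 0.1695, 0.0745]
ee_rot: [-1.771, -2.59, 0.005]
wrist_force: [-0.7, -0.7, 0.5]
opening: 0.4
grip_force: 0.0
```

Run:
```python
from h import *
s=r.sense();print(s["tcp_pos"],heading(s["ee_rot"]),toT(s["tcp_pos"]))
c=vision.get_calibration("wrist");im=vision.camera("wrist");bx=board(im,c,T2)
print("tray of box centre",toT(bx.mean(0)/1000))
```

```text
[0.48644042 0.16952303 0.07447281] 1.9418663706497759 [-0.11604746  0.00050492]
blob [309, 20, 16, 336, 4730] rect mm 9 233
[[441.1000061035156, 277.3999938964844], [525.0999755859375, 59.70000076293945], [533.7000122070312, 63.0], [449.70001220703125, 280.79998779296875]]
tray of box centre [-0.1148845   0.00082866]
```

Call:
{"api": "move_arm", "payload": {
  "commands": [0, 0.001, 0.04, 0, 0, 0, 0.035, 0, 0, 0, 0.018, 0, 0, 0, 0, 0]
}}

```text
t: 38.55
tcp_pos: [0.4891, 0.1704, -0.0161]
ee_rot: [-1.776, -2.591, -0.0]
wrist_force: [0.4, 0.4, 1.3]
opening: 0.397
grip_force: 0.0
```

Call:
{"api": "move_arm", "payload": {
  "commands": [0, 0, 0, 0, 0, 0, 0, 0, 0, 0, 0, 0],
  "hand": 1,
  "grip_force": 90
}}

```text
t: 38.92
tcp_pos: [0.4893, 0.1703, -0.0146]
ee_rot: [1.776, 2.589, 0.001]
wrist_force: [-2.9, -0.4, 6.6]
opening: 0.085
grip_force: 88.5
```

Call:
{"api": "move_arm", "payload": {
  "commands": [0.0021, -0.0005, 0.0, 0.06, 0.0042, -0.0011, 0.0, 0.13, 0.0041, -0.0011, 0.0, 0.12, 0.0041, -0.0012, 0.0, 0.13, 0.0041, -0.0012, 0.0, 0.12]
}}

```text
t: 39.55
tcp_pos: [0.4811, 0.1856, -0.0146]
ee_rot: [1.902, 2.495, 0.005]
wrist_force: [4.8, -3.9, 4.8]
opening: 0.084
grip_force: 88.5
```

Call:
{"api": "move_arm", "payload": {
  "commands": [0.0041, -0.0012, 0.0, 0.13, 0.004, -0.0013, 0.0, 0.12, 0.0041, -0.0013, 0.0, 0.13, 0.0039, -0.0013, 0.0, 0.12, 0.004, -0.0014, 0.0, 0.13]
}}

```text
t: 40.17
tcp_pos: [0.4703, 0.2039, -0.0146]
ee_rot: [2.036, 2.387, 0.006]
wrist_force: [4.8, -3.4, 5.0]
opening: 0.092
grip_force: 88.5
```

Call:
{"api": "move_arm", "payload": {
  "commands": [0.0039, -0.0014, 0.0, 0.12, 0.0039, -0.0014, 0.0, 0.13, 0.0039, -0.0014, 0.0, 0.12, 0.0038, -0.0015, 0.0, 0.13, 0.0038, -0.0015, 0.0, 0.12]
}}

```text
t: 40.8
tcp_pos: [0.4609, 0.2222, -0.0146]
ee_rot: [2.162, 2.274, 0.006]
wrist_force: [5.7, -4.5, 6.1]
opening: 0.086
grip_force: 88.5
```

Call:
{"api": "move_arm", "payload": {
  "commands": [0.0021, -0.0005, 0.0, 0.06, 0, 0, 0, 0, 0, 0, 0, 0]
}}

```text
t: 41.18
tcp_pos: [0.46, 0.2243, -0.0146]
ee_rot: [2.173, 2.264, 0.006]
wrist_force: [4.8, -4.1, 5.9]
opening: 0.085
grip_force: 88.6
```

Run:
```python
from h import *
s=r.sense();y=heading(s["ee_rot"])-np.pi/2;p=s["tcp_pos"];T=[p[0]+.114*np.cos(y),p[1]+.114*np.sin(y),y];print(s["t"],p,"T",np.round(T,4),s["wrist_force"])
d=toT(T,DOCK);print("in dock",d,y-DOCK[2])
sc=vision.camera("scene");cv2.imwrite("pics/s11.png",sc);si=vision.camera("side");cv2.imwrite("pics/d11.png",si)
print(proj("scene",tf(T,np.array([(61,0,102),(61,-82,102)])/1e3)).round(1).tolist(),proj("side",tf(T,np.array([(61,0,102),(61,-82,102)])/1e3)).round(1).tolist())
asc(sc,190,205,290,280,1,3);asc(si,270,200,360,280,1,3)
```

```text
41.175 [ 0.45995582  0.22427009 -0.01461757] T [0.5739 0.2289 0.0406] [ 4.81174061 -4.1051945   5.94242231]
in dock [-0.15677713 -0.00017575] -0.0003901288455937166
[[220.3, 240.3], [246.0, 224.0]] [[308.2, 238.9], [305.1, 222.2]]
205 wwwwwwwwwwwwwwwwwwwwwwwwwwwwwwwwwwwww-,,.,,,,,,,,,,,,,,-##############---BBBGGGGGGGG############GGGG
208 wwwwwwwwwwwwwwwwwwwwwwwwwwwwwwww-,,,,,,,,,,,,,,,,,,,,,,,,,,,,,-,---####--BB-GGGGGGGG-#######---#GGGG
211 wwwwwwwwwwwwwwwwwwwwwwwwww-,,,,,,,,,,,,,,,,,,,,,,,,,-#-###-------YYYYYYYYY--GGGGGGGGG-GGGG-----GGGGG
214 wwwwwwwwwwwwwwwwwwww-,,,,,,,,,,,,,,,,,,,,,,,,,,,,,###########----wYYYYYYYYY-GGGGGGGGGGGGGGGGGGGGGGGG
217 wwwwwwwwwwwwww,-B-BB,,,,,,,,,,,,,,,,,,,,,,,,,,,,,,##########------,.,.,,,,,,-GGGGGGGGGGGGGGGGGGGGGGG
220 wwwwwwww-,,-BBBBBBBBB,,,,,,,,,,,,,,,,,,,,,,,,,,,,,,,-####w-,------,,...,.,,,,,---GGGGGGGGGGGGGGGGGGG
223 ww-,,--BBBBBBBBBBBBBBB-,,,,,,,,,--,,,,,,,,,,,,,,,,,,-wwwwww-,-----,,,,,,,,,,,,,,,,,-----##-#---#-#-#
226 -BBBBBBBBBBBBBBBBBBBBBBBBBBB###--####-,,,,,,,,,,,,-YwYwwwwwwY-GGG-,,,,,,,,,,,##--,,,,,,,,,,,,,,,,,,,
229 BBBBBBBBBBBBBBB------BBBB
[... 3620 characters left out ...]
,,,,,,,,,..........................
260 .......................-www-,,,,,,,,,,,,,,,,,,,,,,,,,,,,,,,,..............................
263 .......................-wwww,,,,,,,,,,,,,,,,,,,,,,,,.......,,,,,,.........................
266 .......................,wwww-,,,,,,,,,,,,,,,,,,,,-,.....,,,,,,,,,.........................
269 ........................-wwww-------,-------------,,..............................,-,,....
272 ........................,wwwww--------------------,,,,,...................................
275 ........................,-wwww------------------,,,,,,,,,,......,,,,,.....................
278 .........................-wwww,,,,,,,,---,,,,,,,,,,,,,,,,,,,,,,,,,,,,.....................
```

Run:
```python
from h import *
T=[.5739,.2289,.0406]
for n,a,b in(("red neck",(224.7,240),(308,238.5)),("green neck",(245.8,224.5),(304.5,222.3))):
    x,f=tri(a,b);print(n,x.round(4),f.round(1),toT(x,T).round(4))
# band edges / left-right extents of bodies for better x: side view row extents
si=cv2.imread("pics/d11.png");h=cv2.cvtColor(si,cv2.COLOR_BGR2HSV)
for v in(246,250):
    m=[u for u in range(285,330) if (h[v,u,0]<6 or h[v,u,0]>174) and h[v,u,1]>100];print(v,min(m),max(m))
for y,nm in((-.007,"red"),):
    for x in(.055,.058,.061):
        q=[proj("side",tf(T,[x+dx,y,.075]))[0] for dx in(-.028,.028)];print(x,np.round(q,1).tolist())
sc=cv2.imread("pics/s11.png");h=cv2.cvtColor(sc,cv2.COLOR_BGR2HSV)
for v in(235,238): 
    m=[u for u in range(225,262) if 60<h[v,u,0]<90 and h[v,u,1]>60];print("g",v,min(m),max(m))
print(proj("scene",tf(T,np.array([(61,-82,80),(58,-82,80),(61,-78,80)])/1e3)))
```

```text
red neck [0.635  0.2193 0.0962] [-0.   0.1 -0.  -0.1] [ 0.0607 -0.0121]
green neck [0.6395 0.1488 0.1006] [ 0.  -0.3  0.1  0.3] [ 0.0623 -0.0827]
246 297 319
250 298 318
0.055 [[322.9, 246.2], [298.9, 248.2]]
0.058 [[321.6, 246.3], [297.6, 248.3]]
0.061 [[320.3, 246.5], [296.3, 248.4]]
g 235 235 257
g 238 236 257
[[246.77264808 232.23960308]
 [247.76470736 232.59579853]
 [245.61856507 233.00206588]]
```

Call:
{"api": "move_arm", "payload": {
  "commands": [0, 0.004, 0, 0, 0, 0.008, 0, 0, 0, 0.008, 0, 0, 0, 0.008, 0, 0, 0, 0.008, 0, 0]
}}

```text
t: 41.9
tcp_pos: [0.4829, 0.2277, -0.0147]
ee_rot: [-2.166, -2.266, 0.019]
wrist_force: [-26.4, -2.0, 33.1]
opening: 0.085
grip_force: 92.3
```

Call:
{"api": "move_arm", "payload": {
  "commands": [0, 0.008, 0, 0, 0, 0.008, 0, 0, 0, 0.008, 0, 0, 0, 0.008, 0, 0, 0, 0.004, 0, 0]
}}

```text
t: 42.52
tcp_pos: [0.5207, 0.2301, -0.0147]
ee_rot: [-2.167, -2.265, 0.014]
wrist_force: [-24.0, -0.9, 28.1]
opening: 0.081
grip_force: 91.8
```

Call:
{"api": "move_arm", "payload": {
  "commands": [0, 0.004, 0, 0, 0, 0.006, 0, 0, 0, 0.006, 0, 0, 0, 0.006, 0, 0, 0, 0.004, 0, 0]
}}

```text
t: 43.15
tcp_pos: [0.5471, 0.2315, -0.0147]
ee_rot: [-2.167, -2.265, 0.013]
wrist_force: [-20.9, -0.6, 24.6]
opening: 0.085
grip_force: 91.3
```

Call:
{"api": "move_arm", "payload": {
  "commands": [0, 0.002, -0.001, 0, 0, 0.004, -0.001, 0, 0, 0.006, 0, 0, 0, 0.006, 0, 0, 0, 0.006, 0, 0]
}}

```text
t: 43.78
tcp_pos: [0.5773, 0.2299, -0.0145]
ee_rot: [-2.173, -2.266, 0.004]
wrist_force: [-7.5, 0.7, 1.2]
opening: 0.086
grip_force: 88.6
```

Call:
{"api": "move_arm", "payload": {
  "commands": [0, 0.006, 0, 0, 0, 0.006, 0, 0, 0, 0.006, 0, 0, 0, 0.006, 0, 0, 0, 0.004, 0, 0]
}}

```text
t: 44.4
tcp_pos: [0.6053, 0.231, -0.0145]
ee_rot: [-2.174, -2.265, 0.004]
wrist_force: [-8.2, -0.4, 2.5]
opening: 0.091
grip_force: 88.7
```

Good (forces dropped to ~8 N). About 11 mm remains.

Call:
{"api": "move_arm", "payload": {
  "commands": [0, 0.003, 0, 0, 0, 0.003, 0, 0, 0, 0.002, 0, 0, 0, 0, 0, 0]
}}

```text
t: 44.9
tcp_pos: [0.6135, 0.2314, -0.0145]
ee_rot: [-2.174, -2.265, 0.003]
wrist_force: [-6.1, 0.3, 1.3]
opening: 0.085
grip_force: 88.5
```

Call:
{"api": "move_arm", "payload": {
  "commands": [0, 0.002, 0, 0, 0, 0, 0, 0]
}}

```text
t: 45.15
tcp_pos: [0.6153, 0.2314, -0.0146]
ee_rot: [-2.174, -2.265, 0.004]
wrist_force: [-5.6, 0.3, 0.8]
opening: 0.085
grip_force: 88.6
```

Call:
{"api": "move_arm", "payload": {
  "commands": [0, 0.002, 0, 0, 0, 0, 0, 0]
}}

```text
t: 45.4
tcp_pos: [0.6166, 0.2316, -0.0145]
ee_rot: [-2.173, -2.265, 0.005]
wrist_force: [-7.0, 0.0, 2.9]
opening: 0.089
grip_force: 88.8
```

Call:
{"api": "move_arm", "payload": {
  "commands": [0, 0.002, 0, 0, 0, 0, 0, 0]
}}

```text
t: 45.65
tcp_pos: [0.6166, 0.2315, -0.0145]
ee_rot: [-2.172, -2.264, 0.011]
wrist_force: [-12.4, -1.8, 7.9]
opening: 0.086
grip_force: 89.4
```

Call:
{"api": "move_arm", "payload": {
  "commands": [0, 0.002, 0, 0, 0, 0, 0, 0]
}}

```text
t: 45.9
tcp_pos: [0.6168, 0.2319, -0.0146]
ee_rot: [-2.17, -2.263, 0.015]
wrist_force: [-17.7, -2.3, 10.5]
opening: 0.085
grip_force: 89.8
```

Call:
{"api": "move_arm", "payload": {
  "commands": [0, -0.003, 0, 0, 0, 0, 0, 0]
}}

```text
t: 46.15
tcp_pos: [0.6169, 0.232, -0.0145]
ee_rot: [-2.172, -2.265, 0.006]
wrist_force: [-8.7, 0.7, 3.4]
opening: 0.09
grip_force: 89.0
```

Call:
{"api": "move_arm", "payload": {
  "commands": [0, 0, 0, 0, 0, 0, 0, 0, 0, 0, -0.03, 0, 0, 0, -0.045, 0, 0, 0, -0.045, 0],
  "hand": 0.6
}}

```text
t: 46.78
tcp_pos: [0.6209, 0.231, 0.1073]
ee_rot: [2.175, 2.266, 0.002]
wrist_force: [0.9, 0.9, 0.5]
opening: 0.397
grip_force: 0.0
```

Call:
{"api": "move_arm", "payload": {
  "commands": [-0.02, -0.02, -0.045, 0, -0.02, -0.02, -0.045, 0, 0, 0, 0, 0]
}}

```text
t: 47.15
tcp_pos: [0.5841, 0.1888, 0.2004]
ee_rot: [2.174, 2.26, 0.01]
wrist_force: [-0.2, 1.1, -1.0]
opening: 0.404
grip_force: 0.0
```

Run:
```python
from h import *
s=r.sense();print(s["t"],s["tcp_pos"],heading(s["ee_rot"]))
c=vision.get_calibration("wrist");im=vision.camera("wrist");cv2.imwrite("pics/w12.png",im);bx=board(im,c,DOCK)/1000
print("board in dock",[toT(b,DOCK).round(4).tolist() for b in bx])
sc=vision.camera("scene");cv2.imwrite("pics/s12.png",sc);si=vision.camera("side");cv2.imwrite("pics/d12.png",si)
P=np.array([(61,0,102),(61,-82,102)])/1e3;print(proj("scene",tf(DOCK,P)).round(1).tolist(),proj("side",tf(DOCK,P)).round(1).tolist())
asc(sc,130,215,250,300,1,3);asc(si,225,210,330,280,1,3)
```

```text
47.15 [0.58405357 0.18875618 0.20038017] 1.6098225405701205
blob [337, 4, 17, 239, 2323] rect mm 11 234
[[605.5, 348.0], [613.7000122070312, 114.5999984741211], [624.2999877929688, 115.0], [616.2000122070312, 348.3999938964844]]
board in dock [[-0.1202, 0.1175], [-0.1217, -0.116], [-0.111, -0.1161], [-0.1096, 0.1175]]
[[170.7, 221.1], [197.7, 207.3]] [[238.7, 244.5], [240.3, 227.2]]
215 wwwwwwwwwwwwwwwwwwwwwwwwwwwwwwwwwwwwwwww#####wwwwwwwwwwww-GGGGGGGGGGGGGGGGGGGGGG,,,,,,,,,,,,,,,,,,,,,,,,,,,,,,,,,,,,,,,-
218 wwwwwwwwwwwwwwwwwwwwwwwwwwwwwwwwwwwwwwwwwYwwwwYwwwwwwwwwwwGGGGGGGGGGGGGGGGGGGGGG-,,,,,,,,,,,,,,,,,,,,,,,,,,,,,,,,,,,,,,,
221 wwwwwwwwwwwwwwwwwwwwwwwwwwwwwwwwwwwwww-wYwwwwwwwwwRRRRRwww-GGGGGGGGGGGGGGGGGGGGG--,,,,,,,,,,,,,,,,,,,,,,,,,,,,,,,,,,,,,,
224 wwwwwwwwwwwwwwwwwwwwwwwwwwwwwwwwwwwRRRRRR-www--RRRRRRRRRR--GGGGGGGGGGGGGGGGGGGG---,,,,,,,,,,,,,,,,,,,,,,,,,,,,,,,,,,,,,,
227 wwwwwwwwwwwwwwwwwwwwwwwwwwwwwwwwwwRRRRRRRRRRRRRRRRRRRRRRRR-,---GGGGGGGGG-----,-----,,,,,,,,,,,--,,,,,,,,,,,,,,,,,,,,,,,,
230 wwwwwwwwwwwwwwwwwwwwwwwwwwwwwwwwwwRRRRRRRRRRRRRRRRRRRRRRRRR-,,,,,,,,,,,,,,,,,,-----,,
[... 4850 characters left out ...]
.......................,-ww--...........
264 wwww,,,,-----------,,,,,,,,,,,,,,,,,---------,...........................................-w---,..........
267 wwww,,,,,,,,,,,,,,,,,,,,,,,,,,,,,,,.......................................................-w---..........
270 wwww-,,,,,,,,,,,,,,,,,,,,,,,-,,.....,--------,............................................,-----.........
273 wwwww--,,,,,,,,,,,,,,,,,-----,........,,.......................,...........................-----,........
276 www---RRRRRRRRRRRRRRRRRRRR---,,..............................,,,,..........................,----,........
279 ww-w---RRRRRRRRRRRRRRRRR----,,,,,,,,........................................................-----,.......
```

Run:
```python
from h import *
D=lambda x,y,z:(*tf(DOCK,[x,y,z])[0],DOCK[2]+np.pi/2)
plan([D(-.155,-.06,.2),D(-.155,-.06,.05),D(-.155,-.06,.018),D(-.140,-.06,.018)])
```

```text
[-0.0199, -0.0047, 0.0284, 0.0, 0.0, 0.0, 0.05, 0.0, 0.0, 0.0, 0.05, 0.0, 0.0, 0.0, 0.05, 0.0, 0.0, 0.0, 0.032, 0.0]
[0.0, 0.015, 0.0, 0.0]
```

Call:
{"api": "move_arm", "payload": {
  "commands": [-0.0199, -0.0047, 0.0284, 0.0, 0.0, 0.0, 0.05, 0.0, 0.0, 0.0, 0.05, 0.0, 0.0, 0.0, 0.04, 0.0, 0.0, 0.0, 0.042, 0.0],
  "hand": 1
}}

```text
t: 47.92
tcp_pos: [0.5769, 0.1699, -0.0179]
ee_rot: [-2.173, -2.267, 0.002]
wrist_force: [0.7, 0.4, -0.2]
opening: 0.002
grip_force: 0.0
```

Call:
{"api": "move_arm", "payload": {
  "commands": [0, 0, 0, 0, 0, 0.007, 0, 0, 0, 0.007, 0, 0, 0, 0.002, 0, 0, 0, 0, 0, 0]
}}

```text
t: 48.55
tcp_pos: [0.5944, 0.1702, -0.0139]
ee_rot: [2.175, 2.266, 0.002]
wrist_force: [-0.1, 0.5, -0.5]
opening: -0.001
grip_force: 0.0
```

Call:
{"api": "move_arm", "payload": {
  "commands": [0, 0.002, 0, 0, 0, 0, 0, 0]
}}

```text
t: 48.8
tcp_pos: [0.5958, 0.1703, -0.0146]
ee_rot: [2.175, 2.267, 0.0]
wrist_force: [0.1, -0.5, -0.4]
opening: -0.003
grip_force: 0.0
```

Call:
{"api": "move_arm", "payload": {
  "commands": [0, 0.002, 0, 0, 0, 0, 0, 0]
}}

```text
t: 49.05
tcp_pos: [0.5979, 0.1704, -0.0148]
ee_rot: [2.175, 2.267, 0.0]
wrist_force: [-0.3, 0.4, 0.5]
opening: 0.004
grip_force: 0.0
```

Call:
{"api": "move_arm", "payload": {
  "commands": [0, 0.002, 0, 0, 0, 0, 0, 0]
}}

```text
t: 49.3
tcp_pos: [0.5999, 0.1705, -0.0148]
ee_rot: [2.175, 2.267, 0.0]
wrist_force: [0.7, 0.0, 0.0]
opening: -0.001
grip_force: 0.0
```

Call:
{"api": "move_arm", "payload": {
  "commands": [0, 0.002, 0, 0, 0, 0, 0, 0]
}}

```text
t: 49.55
tcp_pos: [0.6008, 0.1705, -0.0149]
ee_rot: [-2.174, -2.267, 0.002]
wrist_force: [-3.8, -0.2, 2.4]
opening: 0.002
grip_force: 1.7
```

Call:
{"api": "move_arm", "payload": {
  "commands": [0, 0.002, 0, 0, 0, 0, 0, 0]
}}

```text
t: 49.8
tcp_pos: [0.6008, 0.1705, -0.015]
ee_rot: [-2.172, -2.266, 0.008]
wrist_force: [-8.2, -1.8, 6.4]
opening: -0.002
grip_force: 4.5
```

Call:
{"api": "move_arm", "payload": {
  "commands": [0, 0.003, 0, 0, 0, 0, 0, 0]
}}

```text
t: 50.05
tcp_pos: [0.6008, 0.1705, -0.0151]
ee_rot: [-2.17, -2.265, 0.016]
wrist_force: [-16.1, -2.7, 12.5]
opening: 0.001
grip_force: 8.5
```

Call:
{"api": "move_arm", "payload": {
  "commands": [0, 0.003, 0, 0, 0, 0, 0, 0]
}}

```text
t: 50.3
tcp_pos: [0.6008, 0.1703, -0.0152]
ee_rot: [-2.168, -2.263, 0.024]
wrist_force: [-24.0, -4.3, 20.3]
opening: -0.002
grip_force: 12.5
```

Call:
{"api": "move_arm", "payload": {
  "commands": [0, -0.016, 0, 0, 0, 0, -0.03, 0, 0, 0, -0.045, 0, 0, 0, -0.045, 0, 0, 0, -0.03, 0]
}}

```text
t: 50.92
tcp_pos: [0.5951, 0.1706, 0.1378]
ee_rot: [2.173, 2.266, 0.005]
wrist_force: [-0.1, -0.7, 0.4]
opening: 0.003
grip_force: 0.0
```

Run:
```python
from h import *
s=r.sense();print(s["t"],s["tcp_pos"],heading(s["ee_rot"]))
c=vision.get_calibration("wrist");im=vision.camera("wrist");bx=board(im,c,DOCK)/1000
print("board in dock",[toT(b,DOCK).round(4).tolist() for b in bx])
k=knobw(1.82,z=.088);print(proj("w",[knobw(1.82,z=.121),knobw(1.82,z=.09)],c),k,knobw(1.82,.271,.075))
# bar knob in scene
sc=vision.camera("scene");print(proj("scene",[knobw(1.82,z=.121),knobw(1.82,z=.081)]).round(1).tolist())
q=proj("scene",knobw(1.82,z=.1))[0].astype(int);asc(sc,q[0]-35,q[1]-20,q[0]+40,q[1]+24,1,2)
```

```text
50.925 [0.59514715 0.17060333 0.13782002] 1.6124832250125851
blob [332, 0, 19, 251, 2949] rect mm 10 202
[[606.9000244140625, 315.70001220703125], [614.2000122070312, 114.0999984741211], [624.5999755859375, 114.4000015258789], [617.2000122070312, 316.1000061035156]]
board in dock [[-0.1202, 0.0852], [-0.1212, -0.1166], [-0.1108, -0.1166], [-0.1099, 0.0851]]
[[261.44647748 424.24341331]
 [266.80227652 389.69852362]] [0.56397036 0.0164953  0.088     ] [ 0.4480299  -0.01812853  0.075     ]
[[306.0, 203.2], [306.2, 217.7]]
190 #############-####-------######----,,,,,,,,-,,,,,,,,,,,,,,,,,,,,,,,wwwww-,,
192 #############-######--######BBBBBBBB---,,,,,,,,,,,,,,,,,,,,,,,,,,,,wwwww-,,
194 #############-##########BBBBBBBBBBB-,,,,,,,,,,,,,,,,,,,,,,,,,,,,,,,,-www-,,
196 ---B--#######-#######BBBBBBBBBB-,,,,,,,,,,,,,,,,,,,,,,,,,,,,,,,,,,,,,,,,,,,
198 B-B-BBBBBBB######BBBBBBBBBBB-,,,,,,,,,,,,,,,,,,,,,,,,,,,,,,,,,,,,,,,,,,,,,,
200 BBB-BBBBBBBBBBBBBBBBBBBBB--,,,,,,,,,,,,,,,,,,,,,,,,,,,,,,,,,,,,,,,,,,,,,,,,
202 BB--BBBBBBBBBBBBBBBBBB--------,,,,,,,,,,,,,,,,,,,,,,,,,,,,,,,,,,,,,,,,,,,,,
204 BBB--BBBBBB
[... 484 characters left out ...]
YYYYYYYYYYYYYYYw--######,,,,,,,,,,,,,,,,,-###-#--#-##-######
218 ,,,,----wwYYYYYYYYYYYYYYYYYYYYYYYY#wwYYY------,,,,,,,,,,,---#######-#######
220 ,,,,,,,,,,,,,,,,,-YYYYwYYYYYYYYYYYYYYYYYYYYYYYYYYYYYY-----w-------#####----
222 ,,,,,,,,,,,,,,,,,,,,,,,,,,,,,,----wwYYYYYYYYYYYYYYYYYYYYYYYYYYYYYYYYY-w-w-,
224 ,,,,,,,,,,,,,,,,,,,,,,,,,,,,,,,,,,,,,,,,,,,----wwYYYYYYYYYYYYYYYYYYYYYYYYYY
226 ,,,,,,,,,,,,,,,,,,,,,,,,,,,,,,,,,,,,,,,,,,,,,,,,,,,,,,,,----wwYYYYYYYYYYYYY
228 ,,,,,,,,,,,,,,,,,,,,,,,,,,,,,,,,,,,,,,,,,,,,,,,,,,,,,,,,,,,,,,,,,,,,,----ww
230 ,,,,,,,,,,,,,,,,,,,,,,,,,,,,,,,,,,,,,,,,,,,,,,,,,,,,,,,,,,,,,,,,,,,,,,,,,,,
232 ,,,,,,,,,,,,,,,,,,,,,,,,,,,,,,,,,,,,,,,,,,,,,,,,,,,,,,,,,,,,,,,,,,,,,,,,,,,
```

Run:
```python
from h import *
psi=lambda b:.041+1.5708+b
k=knobw(1.82,z=.088)
plan([(k[0],k[1],.175,psi(1.82)),(*k,psi(1.82))])
print()
plan([(*knobw(b,z=.088),psi(b),1) for b in np.linspace(1.82,.02,15)[1:]],start=(*k,psi(1.82)))
```

```text
[-0.0139, -0.0036, -0.0002, -0.95, -0.0132, -0.0058, -0.0003, -0.95, -0.012, -0.0079, -0.0002, -0.94, -0.0106, -0.0097, -0.0002, -0.95, -0.0088, -0.0114, -0.0003, -0.95]
[-0.0068, -0.0127, -0.0002, -0.95, -0.0047, -0.0136, -0.0002, -0.94, -0.0023, -0.0142, -0.0003, -0.95, 0.0, -0.0144, -0.0002, -0.95, 0.0024, -0.0142, -0.0002, -0.95]
[0.0047, -0.0136, -0.0003, -0.95, 0.0, 0.0, 0.0435, 0.0, 0.0, 0.0, 0.0435, 0.0]

[-0.0012, 0.0192, 0.0, 0.74, -0.0013, 0.0193, 0.0, 0.73, -0.0012, 0.0192, 0.0, 0.74, -0.0013, 0.0192, 0.0, 0.74, -0.0012, 0.0193, 0.0, 0.73]
[-0.0012, 0.0192, 0.0, 0.74, -0.0013, 0.0192, 0.0, 0.74, -0.0012, 0.0193, 0.0, 0.73, -0.0012, 0.0192, 0.0, 0.74, -0.0013, 0.0192, 0.0, 0.74]
[-0.0012, 0.0193, 0.0, 0.73, -0.0013, 0.0192, 0.0, 0.74, -0.0012, 0.0192, 0.0, 0.74, -0.0012, 0.0193, 0.0, 0.73]
```

Call:
{"api": "move_arm", "payload": {
  "commands": [-0.0139, -0.0036, 0, -0.95, -0.0132, -0.0058, 0, -0.95, -0.012, -0.0079, 0, -0.94, -0.0106, -0.0097, 0, -0.95, -0.0088, -0.0114, 0, -0.95],
  "hand": 0.3
}}

```text
t: 51.65
tcp_pos: [0.5787, 0.0992, 0.1342]
ee_rot: [-1.072, -2.953, 0.0]
wrist_force: [-0.9, 0.3, -0.6]
opening: 0.697
grip_force: 0.0
```

Call:
{"api": "move_arm", "payload": {
  "commands": [-0.0068, -0.0127, 0, -0.95, -0.0047, -0.0136, 0, -0.94, -0.0023, -0.0142, 0, -0.95, 0.0, -0.0144, 0, -0.95, 0.0024, -0.0142, 0, -0.95]
}}

```text
t: 52.28
tcp_pos: [0.5638, 0.0288, 0.1343]
ee_rot: [0.205, -3.134, -0.0]
wrist_force: [0.5, -0.3, 0.2]
opening: 0.697
grip_force: 0.0
```

Call:
{"api": "move_arm", "payload": {
  "commands": [0.0047, -0.0136, 0, -0.95, 0, 0, 0, 0, 0, 0, 0.04, 0, 0, 0, 0.043, 0, 0, 0, 0, 0]
}}

```text
t: 52.9
tcp_pos: [0.5587, 0.0158, 0.0496]
ee_rot: [0.453, -3.103, -0.002]
wrist_force: [0.3, 0.7, 0.3]
opening: 0.701
grip_force: 0.0
```

Call:
{"api": "move_arm", "payload": {
  "commands": [0, 0, 0, 0, 0, 0, 0, 0, 0, 0, 0, 0, 0, 0, 0, 0],
  "hand": 1,
  "grip_force": 50
}}

```text
t: 53.4
tcp_pos: [0.5623, 0.0156, 0.054]
ee_rot: [-0.455, 3.106, -0.001]
wrist_force: [-2.3, 0.2, 6.0]
opening: 0.195
grip_force: 48.6
```

Call:
{"api": "move_arm", "payload": {
  "commands": [-0.0012, 0.0192, 0.0, 0.74, -0.0013, 0.0193, 0.0, 0.73, -0.0012, 0.0192, 0.0, 0.74, -0.0013, 0.0192, 0.0, 0.74, -0.0012, 0.0193, 0.0, 0.73]
}}

```text
t: 54.02
tcp_pos: [0.5651, 0.1112, 0.054]
ee_rot: [0.554, 3.089, 0.001]
wrist_force: [1.0, -0.8, 4.1]
opening: 0.193
grip_force: 48.7
```

Call:
{"api": "move_arm", "payload": {
  "commands": [-0.0012, 0.0192, 0.0, 0.74, -0.0013, 0.0192, 0.0, 0.74, -0.0012, 0.0193, 0.0, 0.73, -0.0012, 0.0192, 0.0, 0.74, -0.0013, 0.0192, 0.0, 0.74]
}}

```text
t: 54.65
tcp_pos: [0.6241, 0.1859, 0.0541]
ee_rot: [1.503, 2.757, 0.004]
wrist_force: [0.9, 0.3, 5.4]
opening: 0.196
grip_force: 48.7
```

Call:
{"api": "move_arm", "payload": {
  "commands": [-0.0012, 0.0193, 0.0, 0.73, -0.0013, 0.0192, 0.0, 0.74, -0.0012, 0.0192, 0.0, 0.74, -0.0006, 0.012, 0.0, 0.5, 0, 0, 0, 0]
}}

```text
t: 55.28
tcp_pos: [0.6898, 0.2099, 0.0541]
ee_rot: [2.103, 2.333, 0.008]
wrist_force: [2.8, 3.5, 5.2]
opening: 0.198
grip_force: 49.2
```

Run:
```python
from h import *
s=r.sense();p=s["tcp_pos"];h=tf(DOCK,[-.03,-.175,0])[0];d=p[:2]-h[:2];print("b",np.arctan2(d[1],d[0])-np.pi/2-.041,np.hypot(*d),s["wrist_force"],s["opening"])
```

```text
b 0.07722137544354304 0.15158205569574829 [2.84972204 3.50901152 5.18057367] 0.1984418007692414
```

Remaining 0.077 rad ≈ 11.6 mm. I'll close in small steps and feel for the stop.

Call:
{"api": "move_arm", "payload": {
  "commands": [0, 0.004, 0, 0.15, 0, 0.004, 0, 0.15, 0, 0.003, 0, 0.1, 0, 0, 0, 0]
}}

```text
t: 55.78
tcp_pos: [0.6999, 0.2108, 0.0541]
ee_rot: [-2.183, -2.259, -0.007]
wrist_force: [1.1, 5.4, 5.2]
opening: 0.199
grip_force: 49.3
```

Call:
{"api": "move_arm", "payload": {
  "commands": [0, 0.002, 0, 0, 0, 0, 0, 0]
}}

```text
t: 56.02
tcp_pos: [0.7015, 0.2108, 0.0541]
ee_rot: [-2.182, -2.258, -0.007]
wrist_force: [0.5, 5.3, 5.6]
opening: 0.194
grip_force: 49.3
```

Call:
{"api": "move_arm", "payload": {
  "commands": [0, 0.002, 0, 0, 0, 0, 0, 0]
}}

```text
t: 56.28
tcp_pos: [0.702, 0.2109, 0.0541]
ee_rot: [-2.181, -2.258, -0.002]
wrist_force: [-3.4, 3.9, 8.7]
opening: 0.193
grip_force: 49.6
```

Run:
```python
from h import *
s=r.sense();p=s["tcp_pos"];h=tf(DOCK,[-.03,-.175,0])[0];d=p[:2]-h[:2];print("b",np.arctan2(d[1],d[0])-np.pi/2-.041,np.hypot(*d),s["wrist_force"],s["opening"])
```

```text
b -0.003556774174449183 0.1515413056091084 [-3.39458309  3.91127014  8.68400202] 0.19318117890563907
```

Call:
{"api": "move_arm", "payload": {
  "commands": [0, 0.002, 0, 0, 0, 0, 0, 0]
}}

```text
t: 56.52
tcp_pos: [0.7019, 0.2108, 0.054]
ee_rot: [-2.179, -2.257, 0.004]
wrist_force: [-9.7, 2.5, 12.3]
opening: 0.194
grip_force: 50.1
```

Call:
{"api": "move_arm", "payload": {
  "commands": [0, -0.001, 0, 0, 0, 0, 0, 0, 0, 0, 0, 0],
  "hand": 0.6
}}

```text
t: 56.9
tcp_pos: [0.7041, 0.2073, 0.0517]
ee_rot: [2.186, 2.257, -0.002]
wrist_force: [-0.3, -0.3, 1.0]
opening: 0.4
grip_force: 0.0
```

Call:
{"api": "move_arm", "payload": {
  "commands": [0, 0, -0.02, 0, 0, 0, -0.04, 0, 0, 0, -0.04, 0, 0, -0.04, -0.03, 0, 0, -0.04, 0, 0]
}}

```text
t: 57.52
tcp_pos: [0.6252, 0.2072, 0.1868]
ee_rot: [2.183, 2.255, 0.01]
wrist_force: [-0.6, -0.0, 0.8]
opening: 0.398
grip_force: 0.0
```

Call:
{"api": "move_arm", "payload": {
  "commands": [0, -0.04, 0, 0, 0, -0.03, 0, 0, 0, 0, 0, 0]
}}

```text
t: 57.9
tcp_pos: [0.5529, 0.204, 0.1842]
ee_rot: [2.181, 2.259, 0.001]
wrist_force: [0.4, 0.8, -1.0]
opening: 0.403
grip_force: 0.0
```

Run:
```python
from h import *
s=r.sense();print(s["t"],s["tcp_pos"])
c=vision.get_calibration("wrist");im=vision.camera("wrist");cv2.imwrite("pics/w14.png",im)
sc=vision.camera("scene");si=vision.camera("side")
w=lambda b:[knobw(b,z=.121),knobw(b,.271,.081),knobw(b,.0,.081)]
for b in(0,.03):print(b,proj("w",w(b),c).round(1).tolist(),proj("scene",w(b)).round(1).tolist(),proj("side",w(b)).round(1).tolist())
cv2.imwrite("pics/f.png",np.vstack([np.hstack([cv2.resize(sc[190:300,90:290],None,fx=2,fy=2),cv2.resize(si[190:300,180:380],None,fx=2,fy=2)]),cv2.resize(im[0:290,0:640],(800,362))]))
```

```text
57.9 [0.55291283 0.20401556 0.18416736]
0 [[516.4, 201.7], [510.0, 32.4], [468.4, 340.6]] [[205.7, 219.7], [163.8, 261.5], [251.2, 209.1]] [[278.4, 228.6], [281.6, 273.0], [277.5, 214.7]]
0.03 [[510.3, 201.8], [499.2, 32.7], [468.4, 340.6]] [[207.2, 220.2], [166.5, 262.7], [251.2, 209.1]] [[280.4, 228.5], [285.5, 272.6], [277.5, 214.7]]
```

View pics/f.png

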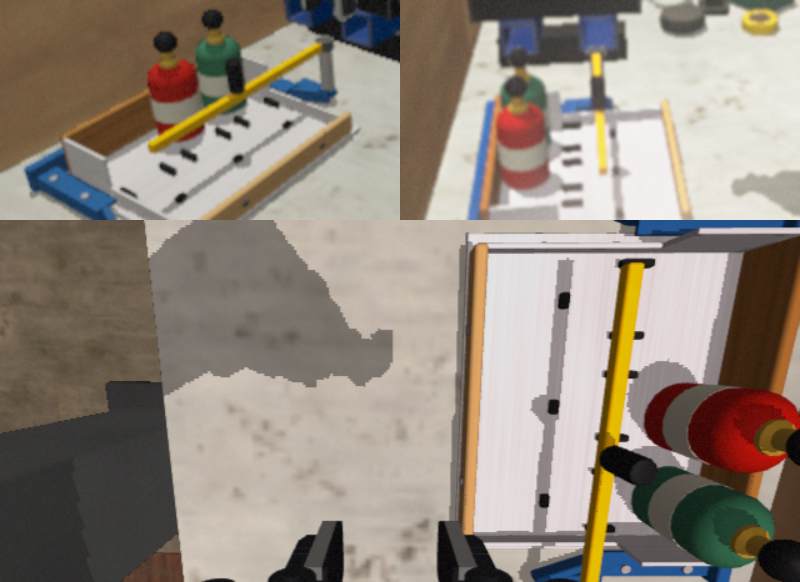

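The final picture shows both cylinders upright at the board, the tray home, and the bar across the opening (tip at scene ≈(166,263), possibly 0.02 rad open). I'll push the knob shut firmly and re-measure.

Run:
```python
from h import *
D=lambda x,y,z:(*tf(DOCK,[x,y,z])[0],DOCK[2]+np.pi/2)
plan([D(-.07,-.025,.2),D(-.07,-.025,.092)])
sc=vision.camera("scene");si=vision.camera("side");asc(sc,150,200,225,242,1,2);asc(si,220,215,275,250,1,2)
```

```text
[0.0003, 0.0354, 0.0054, -0.02, 0.0001, 0.0354, 0.0054, -0.01, 0.0001, 0.0353, 0.0055, -0.02, 0.0, 0.0, 0.036, 0.0, 0.0, 0.0, 0.036, 0.0]
[0.0, 0.0, 0.036, 0.0]
200 wwwwwwwwwwwwwwwwwwwwwwwwwwwwwwwwwwwwwwwww##########wwwwwwwwwwwwwwwwwwwwwwww
202 wwwwwwwwwwwwwwwwwwwwwwwwwwwwwwwwwwwwwwwwww########wwwwwwwwwwwwwwwwwwwwwwwww
204 wwwwwwwwwwwwwwwwwwwwwwwwwwwwwwwwwwwwwwwwwwwwwwwwwwwwwwwwwwwwwwwwwwwwwwwwwww
206 wwwwwwwwwwwwwwwwwwww#####wwwwwwwwwwwwwwwwwwwwwwwYwwwwwwwwwwwwwwwwwwwwwwwwww
208 wwwwwwwwwwwwwwwwww#########wwwwwwwwwwwwwwwwwwwwwwww--G--wwwwwwwwwwwwwwww,,,
210 wwwwwwwwwwwwwwwww###########wwwwwwwwwwww-GG-wwwwwww--GGGG-wwwwwwwwww-,,,,,,
212 wwwwwwwwwwwwwwwww###########wwwwwwwwwwwGGGGG------GGGGGGGGG-wwww-,,,,,,,,,,
214 wwwwwwwwwwwwwwwwwww########wwwwwwwwww-GGGGGGGGGGGGGGGGGGGGGG-,,,,,,,,,,,,,,
216 wwwwwwwwwwwwwwwwwwwwwwwwwwwwwwwwwwwww-GGGGGGGGGGGGGGGGGGGGGG-,,,,,,,,,,,,,,
218 wwwwwwwwwwwwwwwwwwwwwwwwwwwwwwwwwwwwwwGGGGGGGGGGGGGGGGGGGGGG-,,,,,,,,,,,,,,
220 wwwwwwwwwwwwwwwwwwwwwYwwwwwwYwRRR-wwwwGGGGGGGGGGGGGGG-######--,,,,,,,,,,,,,
222 wwwwwwwwwwwwwwwwwRR-wwwwwwYww-RRRRRR-w-GGGGGGGGGGGGGG##
[... 1120 characters left out ...]
.,-wwwwww-,,............................
229 .............,--------ww---,,,.........................
231 ...........,,-------------GGGG,,.......................
233 ..........,,-------------G-G-GG-,......................
235 ..........,GG----------GGGG--G--,,.....................
237 ,......,,-,GG---------GGGGGG-----,,,,,,,...............
239 .......,www-GG---wwww--GGGG------,,,,,,,....,,,,,,,,---
241 ...,BB-,www-G---wwwww--ww--------,,,,,,,,,-BBBBBBBBBBBB
243 ..,-BB--wwww--wwwwwwwwww-RRRR----,,,,,,,,-BBBBBBB------
245 ..,BBB,www-RRRwwwwwwwwwwRRRRRRR-,,,,,,,,,-BB-----,,,,,,
247 ..-BBB,ww-RRRRRR---wwRRRRRRRRRR-,,,,,,,,,,,,,,,,,,,...,
249 ..-BB--w-RRRRRRRRRRRRRRRRRRRRRRR,,,,,,,,,,,,,,,,,,,,,,,
```

Call:
{"api": "move_arm", "payload": {
  "commands": [0.0003, 0.0354, 0.0054, 0, 0.0001, 0.0354, 0.0054, 0, 0.0001, 0.0353, 0.0055, 0, 0, 0, 0.036, 0, 0, 0, 0.036, 0],
  "hand": 1
}}

```text
t: 58.78
tcp_pos: [0.6613, 0.2074, 0.0924]
ee_rot: [-2.186, -2.256, -0.0]
wrist_force: [-0.1, -0.7, 0.2]
opening: 0.002
grip_force: 0.0
```

Call:
{"api": "move_arm", "payload": {
  "commands": [0, 0, 0.036, 0, 0, 0, 0, 0, 0, 0.008, 0, 0, 0, 0.004, 0, 0, 0, 0, 0, 0]
}}

```text
t: 59.4
tcp_pos: [0.6735, 0.208, 0.0594]
ee_rot: [2.184, 2.256, 0.003]
wrist_force: [-0.0, -0.1, -0.4]
opening: 0.001
grip_force: 0.0
```

Call:
{"api": "move_arm", "payload": {
  "commands": [0, 0.003, 0, 0, 0, 0, 0, 0]
}}

```text
t: 59.65
tcp_pos: [0.6755, 0.2079, 0.0582]
ee_rot: [2.184, 2.257, 0.0]
wrist_force: [0.2, -0.3, 0.5]
opening: -0.001
grip_force: 0.0
```

Call:
{"api": "move_arm", "payload": {
  "commands": [0, 0.003, 0, 0, 0, 0, 0, 0]
}}

```text
t: 59.9
tcp_pos: [0.6784, 0.208, 0.0579]
ee_rot: [2.185, 2.257, 0.0]
wrist_force: [0.7, 0.3, -0.1]
opening: 0.001
grip_force: 0.0
```

Run:
```python
from h import *
for n,a,b in(("red neck",(174.5,221),(239.5,242.5)),("green neck",(198.3,208),(241,226.3))):
    x,f=tri(a,b);print(n,x.round(4),f.round(1),toT(x,DOCK).round(4))
for n,uv,z in(("redbody scene",(176,232),.08),("greenbody",(198.5,217),.08)):
    print(n,toT(pix("scene",uv,z),DOCK))
print(proj("scene",tf(DOCK,np.array([(61,-8,80),(55,-8,80),(61,-82,80),(55,-82,80)])/1e3)).round(1).tolist())
print(proj("side",tf(DOCK,np.array([(61,-8,102),(55,-8,102),(61,-82,102),(55,-82,102)])/1e3)).round(1).tolist())
```

```text
red neck [0.7904 0.2285 0.1   ] [ 0.  -0.6  0.2  0.6] [ 0.0595 -0.0095]
green neck [0.7928 0.1557 0.1024] [ 0.1 -0.6  0.2  0.6] [ 0.059  -0.0823]
redbody scene [0.04381229 0.00357095]
greenbody [ 0.05451137 -0.07459858]
[[175.0, 227.8], [176.8, 228.5], [198.9, 215.1], [200.6, 215.7]]
[[238.9, 242.7], [241.6, 242.5], [240.3, 227.2], [242.8, 227.0]]
```

Call:
{"api": "move_arm", "payload": {
  "commands": [0, 0.003, 0, 0, 0, 0, 0, 0]
}}

```text
t: 60.15
tcp_pos: [0.6793, 0.2081, 0.0578]
ee_rot: [-2.183, -2.257, 0.006]
wrist_force: [-4.9, -1.1, 3.7]
opening: -0.002
grip_force: 3.1
```

Call:
{"api": "move_arm", "payload": {
  "commands": [0, 0.002, 0, 0, 0, 0, 0, 0]
}}

```text
t: 60.4
tcp_pos: [0.6792, 0.2081, 0.0578]
ee_rot: [-2.181, -2.256, 0.012]
wrist_force: [-11.4, -2.6, 7.5]
opening: -0.0
grip_force: 6.0
```

Call:
{"api": "move_arm", "payload": {
  "commands": [0, 0.002, 0, 0, 0, 0, 0, 0]
}}

```text
t: 60.65
tcp_pos: [0.6792, 0.208, 0.0578]
ee_rot: [-2.179, -2.255, 0.017]
wrist_force: [-18.2, -3.5, 11.0]
opening: 0.003
grip_force: 9.0
```

The bar is firmly against its stop: it didn't move under 18 N. I'll retreat, check once more and hand in.

Call:
{"api": "move_arm", "payload": {
  "commands": [0, -0.02, 0, 0, 0, -0.02, -0.02, 0, 0, 0, -0.045, 0, 0, 0, -0.045, 0, 0, -0.03, -0.03, 0]
}}

```text
t: 61.28
tcp_pos: [0.6172, 0.206, 0.2002]
ee_rot: [2.186, 2.255, 0.006]
wrist_force: [0.1, 0.3, -0.1]
opening: -0.002
grip_force: 0.0
```

Call:
{"api": "move_arm", "payload": {
  "commands": [0, -0.03, 0, 0, 0, 0, 0, 0, 0, 0, 0, 0]
}}

```text
t: 61.65
tcp_pos: [0.586, 0.2046, 0.198]
ee_rot: [2.185, 2.257, 0.001]
wrist_force: [-0.1, 0.8, 0.4]
opening: 0.002
grip_force: 0.0
```

Run:
```python
from h import *
asc(vision.camera("scene"),150,200,260,270,1,3)
```

```text
200 wwwwwwwwwwwwwwwwwwwwwwwwwwwwwwwwwwwwwwwww##########wwwwwwwwwwwwwwwwwwwwwwwwwwwwwwww-----BBBBBBB-BBBBBBB#######
203 wwwwwwwwwwwwwwwwwwwwwwwwwwwwwwwwwwwwwwwwwwww#####wwwwwwwwwwwwwwwwwwwwwwwwwwwwwwww-,,,,,,,,,,,---BB############
206 wwwwwwwwwwwwwwwwwwww#####wwwwwwwwwwwwwwwwwwwwwwYwwwwwwwwwwwwwwwwwwwwwwwwwwww-,,,,,,,,,,,,,,,,,,,,-############
209 wwwwwwwwwwwwwwwww###########wwwwwwwwwwwww---wYwwwwwY-GGG-wwwwwwwwwwwww-,,,,,,,,,,,,,,,,,,,,,,,,,,,---------###
212 wwwwwwwwwwwwwwwww###########wwwwwwwwww-GGGGG------GGGGGGGGG-wwww-,,,,,,,,,,,,,,,,,,,,,,,,,,,,,,--YYYY------,,,
215 wwwwwwwwwwwwwwwwwwww#####wwwwwwwwwwww-GGGGGGGGGGGGGGGGGGGGGG,,,,,,,,,,,,,,,,,,,,,,,,,,,,,,-YYYYYYYYYww----,,,,
218 wwwwwwwwwwwwwwwwwwwwwYwwwwwwwwwwwwwwwwGGGGGGGGGGGGGGGGGGGGGG-,,,,,,,,,,,,,,,,,,,,,,,,-YYYYYYYYYYw,,,------,,,,
221 wwwwwwwwwwwwwwwwww-wwwwwYwwwwwRRRRRwww-GGGGGGGGGGGGGG#######--,,,,,,,,,,,,,,,,,,-YYYYYYYYYww,,,,,,,,------,,,,
224 wwwwwwwwwwwwwww-RRRRR-www-RRRRRRRRRRRw-GGGGGGGGGGGGGG########-,,,,,,,,,,,,,-YYYYYYYYYYw,,,,,,,,,,,,,------,,,,
227 wwwwwwwwwwwww-RRRRRRRRRRRRRRRRRRRRRRRR-,---GGGGGGGGG--#######
[... 959 characters left out ...]
.,,,,-wwww
254 wwwwwwwwwwwwwwww---RRRR-wYYYYYYYYYYYYwwRRR,....,#--,,.........,,,..............,,,--,,..............,-wwwwwwww
257 wwwwwwwwwww--,,,,,,wYYYYYYYYYYYYwwRRRRR-,,,....,---####,,..................,,,,,,,..............,-wwwwwwwwwwww
260 wwwwww-,,,,,,,-w-YYYYYYYYYYww-R---,,,,,,,,...........,,,...............,,,,,,,..............,-wwwwwwwwwwwwwww-
263 w-,,,,,,,,...,wYYYYYYYw-,,,,,,,,,,,,,,,...........................,,,,,,,,..............,-wwwwwwwwww--www-,,-,
266 ,,,,,..........,--,,,,,,,,,,,,-###--,,,...................,,,,,,,,,,................,-wwwwwwwwwwwwwww-,,,--,,,
269 ..............................,,,,--##-,...............,-####-,,,,..............,-wwwwwwwwwwwwwww-,,,-,,,,,,,,
```

Both cylinders stand, the bar is shut, and the arm is clear.

```bash
python3 -c "
from bench import r
print(r.hand_in())"
```

```text
the job is handed in; nothing more can be done
None
```

The job is handed in at about 62 s with no verdict returned: the red and green cylinders (blue was absent) stand upright within about 2 mm of the stop board, the tray is home in the dock, and the yellow bar is against its shut stop. While I was tipping green, my push slid and turned the tray about 20° and green slipped from the grip, but it ended upright on the tray and I realigned the tray before docking.

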